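Fit quarter-turn retainers in a 3D printer bed and lock its levelling posts

TASK

Get the printer bed ready: take every retainer out of the wooden rack and fit each into a slot of its own in the bed, near the slot's middle, foot down through the slot until its flange lies flat on the plate, then a quarter turn so that the foot is square across the slot and holds. Only when all retainers hold, lock the two levelling posts by running each one's hex jam nut down (clockwise) hard against the boss below it.

Things in the scene. Friction and masses are not known exactly. Their poses are not given: they have to be found in the camera images.
- bed: 3D printer bed carriage, fixed to the table: an aluminium plate 170 mm (x) x 300 mm (y) x 8 mm whose top is 44 mm above the table, on dark side walls. Origin at the centre of its underside, on the table. Four identical slots in two rows of two, 84 mm apart both ways, about its middle; a levelling post near each y end
- slot1 (a point): centre of the -x, -y slot in the printer bed, at the plate's top surface; the slot is 38 mm long along the bed's x axis, 16 mm wide along the bed's y axis and goes through the 8 mm plate, with 30 mm of free space below, where a T-foot can turn. A flange rests on the plate across the slot. Axes as the bed's
- slot2 (a point): centre of the +x, -y slot in the printer bed, at the plate's top surface; the slot is 38 mm long along the bed's x axis, 16 mm wide along the bed's y axis and goes through the 8 mm plate, with 30 mm of free space below, where a T-foot can turn. A flange rests on the plate across the slot. Axes as the bed's
- slot3 (a point): centre of the -x, +y slot in the printer bed, at the plate's top surface; the slot is 38 mm long along the bed's x axis, 16 mm wide along the bed's y axis and goes through the 8 mm plate, with 30 mm of free space below, where a T-foot can turn. A flange rests on the plate across the slot. Axes as the bed's
- slot4 (a point): centre of the +x, +y slot in the printer bed, at the plate's top surface; the slot is 38 mm long along the bed's x axis, 16 mm wide along the bed's y axis and goes through the 8 mm plate, with 30 mm of free space below, where a T-foot can turn. A flange rests on the plate across the slot. Axes as the bed's
- rack: loose wooden rack, 225 mm (x) x 64 mm (y) x 28 mm tall, 0.6 kg, with four slots 39 x 17 mm, long along its x axis, in a row 55 mm apart along its x axis, in which retainers stand. Origin at the centre of its underside. It may be knocked aside
- toggle1: quarter-turn retainer, 60 g: flange disc 27 mm across, 4 mm thick; above it a black upright wing 34 x 12 x 30 mm tall to grip; below it a shank 8.4 mm across and a steel T-foot 32 x 10 x 8 mm. Wing and foot run along its x axis. Origin on the axis at the flange's underside, z up: foot z -19 to -11 mm, wing z 4 to 34 mm. Starts upright in a rack slot, flange on the rack's top. None if absent
- toggle2: quarter-turn retainer, 60 g: flange disc 27 mm across, 4 mm thick; above it a black upright wing 34 x 12 x 30 mm tall to grip; below it a shank 8.4 mm across and a steel T-foot 32 x 10 x 8 mm. Wing and foot run along its x axis. Origin on the axis at the flange's underside, z up: foot z -19 to -11 mm, wing z 4 to 34 mm. Starts upright in a rack slot, flange on the rack's top. None if absent
- toggle3: quarter-turn retainer, 60 g: flange disc 27 mm across, 4 mm thick; above it a black upright wing 34 x 12 x 30 mm tall to grip; below it a shank 8.4 mm across and a steel T-foot 32 x 10 x 8 mm. Wing and foot run along its x axis. Origin on the axis at the flange's underside, z up: foot z -19 to -11 mm, wing z 4 to 34 mm. Starts upright in a rack slot, flange on the rack's top. None if absent
- toggle4: quarter-turn retainer, 60 g: flange disc 27 mm across, 4 mm thick; above it a black upright wing 34 x 12 x 30 mm tall to grip; below it a shank 8.4 mm across and a steel T-foot 32 x 10 x 8 mm. Wing and foot run along its x axis. Origin on the axis at the flange's underside, z up: foot z -19 to -11 mm, wing z 4 to 34 mm. Starts upright in a rack slot, flange on the rack's top. None if absent
- nut1 (a point): hex jam nut on the post at the bed's -y end, dark steel, 32 mm across flats, 16 mm tall. The point is on its axis at its underside, z up; it turns and sinks with the nut. Flats face its x axis and every 60 degrees from there. Captive on a fixed upright threaded post 17 mm across; sinks 1.27 mm per radian (8 mm lead); stays where left; light friction, about 0.06 N m
- nut2 (a point): hex jam nut on the post at the bed's +y end, dark steel, 32 mm across flats, 16 mm tall. The point is on its axis at its underside, z up; it turns and sinks with the nut. Flats face its x axis and every 60 degrees from there. Captive on a fixed upright threaded post 17 mm across; sinks 1.27 mm per radian (8 mm lead); stays where left; light friction, about 0.06 N m
- jam_nut1 (a joint): angle of nut1, rad: grows clockwise seen from above as the nut goes down; 0 = fully up, 5.2 = stopped hard against the boss. Starts between 0 and 1.6
- jam_nut2 (a joint): angle of nut2, rad: grows clockwise seen from above as the nut goes down; 0 = fully up, 5.2 = stopped hard against the boss. Starts between 0 and 1.6
- boss1 (a point): centre of the top of the round boss (26 mm across, 14 mm tall above the plate) on which nut1 comes to rest; the threaded post rises 34 mm above this point
- boss2 (a point): centre of the top of the round boss (26 mm across, 14 mm tall above the plate) on which nut2 comes to rest; the threaded post rises 34 mm above this point
Not all that is in view belongs to the job. Leave any orange or red look-alike of the toggle1 alone.

How it is judged:
On the way, in this order (a step that is already met when the one before it is completed fails the run):
1. every retainer sits in a slot of the bed, flange on the plate, turned square across the slot, with neither jam nut locked yet ((horizontal distance between toggle1 and slot1 below 0.012 m or horizontal distance between toggle1 and slot2 below 0.012 m or horizontal distance between toggle1 and slot3 below 0.012 m or horizontal distance between toggle1 and slot4 below 0.012 m) and z of toggle1 in the frame of slot1 between -0.003 and 0.003 m and angle between the x axis of each of toggle1, toggle2, toggle3, toggle4 and the y axis of bed, either way round below 0.3 rad and angle between each of toggle1, toggle2, toggle3, toggle4's own z axis and vertical below 0.12 rad and (horizontal distance between toggle2 and slot1 below 0.012 m or horizontal distance between toggle2 and slot2 below 0.012 m or horizontal distance between toggle2 and slot3 below 0.012 m or horizontal distance between toggle2 and slot4 below 0.012 m) and z of toggle2 in the frame of slot1 between -0.003 and 0.003 m and (horizontal distance between toggle3 and slot1 below 0.012 m or horizontal distance between toggle3 and slot2 below 0.012 m or horizontal distance between toggle3 and slot3 below 0.012 m or horizontal distance between toggle3 and slot4 below 0.012 m) and z of toggle3 in the frame of slot1 between -0.003 and 0.003 m and (horizontal distance between toggle4 and slot1 below 0.012 m or horizontal distance between toggle4 and slot2 below 0.012 m or horizontal distance between toggle4 and slot3 below 0.012 m or horizontal distance between toggle4 and slot4 below 0.012 m) and z of toggle4 in the frame of slot1 between -0.003 and 0.003 m and value of joint each of jam_nut1, jam_nut2 below 5 rad), for 0.2 s.
2. both jam nuts are run down hard against their bosses (value of joint each of jam_nut1, jam_nut2 above 5.05 rad), for 0.2 s.
At the end, for the whole second after the job is handed in: Every retainer present stands upright (within 7 degrees) and at rest in a slot of its own in the bed, within 12 mm of the slot's centre, its flange within 3 mm of the plate's top, its foot within 0.3 rad of square across the slot; and both jam nuts are at 5.05 rad or more (stop at 5.2) (all of step 2 and (horizontal distance between toggle1 and slot1 below 0.012 m or horizontal distance between toggle1 and slot2 below 0.012 m or horizontal distance between toggle1 and slot3 below 0.012 m or horizontal distance between toggle1 and slot4 below 0.012 m) and z of toggle1 in the frame of slot1 between -0.003 and 0.003 m and angle between the x axis of each of toggle1, toggle2, toggle3, toggle4 and the y axis of bed, either way round below 0.3 rad and angle between each of toggle1, toggle2, toggle3, toggle4's own z axis and vertical below 0.12 rad and (horizontal distance between toggle2 and slot1 below 0.012 m or horizontal distance between toggle2 and slot2 below 0.012 m or horizontal distance between toggle2 and slot3 below 0.012 m or horizontal distance between toggle2 and slot4 below 0.012 m) and z of toggle2 in the frame of slot1 between -0.003 and 0.003 m and (horizontal distance between toggle3 and slot1 below 0.012 m or horizontal distance between toggle3 and slot2 below 0.012 m or horizontal distance between toggle3 and slot3 below 0.012 m or horizontal distance between toggle3 and slot4 below 0.012 m) and z of toggle3 in the frame of slot1 between -0.003 and 0.003 m and (horizontal distance between toggle4 and slot1 below 0.012 m or horizontal distance between toggle4 and slot2 below 0.012 m or horizontal distance between toggle4 and slot3 below 0.012 m or horizontal distance between toggle4 and slot4 below 0.012 m) and z of toggle4 in the frame of slot1 between -0.003 and 0.003 m and linear speed of each of toggle1, toggle2, toggle3, toggle4 below 0.02 m/s); the robot touches nothing.
Of toggle1, toggle2, toggle3, toggle4 only 3 to 4 are there at a start; the rules pass over those that are not, and their reading is None.
At some moment in a run one of rack may be knocked a few centimetres aside while the robot is not near it.
It also fails if it takes over 210 s, if anything falls off the work surface, if the arm or the gripper's body presses on something with over 40 N, if the wrist force passes 120 N, or if a joint passes its speed limit or range.

ROBOT

A 6-joint arm with a two-finger parallel gripper is mounted at the origin on the work surface. World frame = base frame: x ahead of the robot, y to its left, z up, the work surface at z = 0. Lengths are in m, angles in rad, forces in N, time in s.
With the tool pointing down it reaches from about 0.375 to 0.9 m from the base axis. Payload 3.1 kg.
Tool frame: the origin (TCP) lies between the finger pads; the fingertips stand 25 mm ahead of it and the grasp point (between the pads) lies 6 mm ahead of it; y points along the fingers, x is the direction in which the jaws open and shut, and the axes are right-handed (so a half turn about y gives the same grasp; the last joint's range is limited). The gripper opens to 87 mm and grips with 3 to 60 N. Pads are 19 mm wide; open, the fingers measure 117 mm over their backs; the gripper's body (75 mm by 190 mm) begins 51 mm behind the grasp point.
Start: joints at [-1.472, 0.527, 1.433, -0, 1.181, -0.178], TCP at [0.171, -0.601, 0.248] pointing down, gripper open.
Joint ranges: [-3.08, 3.08], [-0.75, 2.2], [0.22, 2.44], [-1.43, 4.57], [0, 2.65], [-2.85, 2.85]. Speed limits (rad/s): [2.79, 2.79, 3.14, 3.14, 3.14, 3.14].

INTERFACE

Orientations are given as a unit quaternion [x, y, z, w].
In Python, from rig import robot gives the robot as it stands.
- The arm moves only by the tool carry_out, never from a script. Its argument "moves" is a list of rows, each a list of 7 numbers: the opening, from 0 (shut) to 1 (fully open), then the shift along the tool's x, y, z in cm, then the turn, a rotation vector about the tool's x, y, z in rad. In form: [[grip, x, y, z, rx, ry, rz], ...]. A call has 1 to 20 rows; each row is the pose to reach, as a shift and turn from the pose commanded when the call began, along the tool's axes at that moment; what a row does not reach only later rows make up. A row lasts 1/10 s, in which the tool goes at most 50 mm and 8.59 degrees, less where a joint would pass 70% of its speed; a pose out of reach is approached as far as the arm can. A call with a gripper value outside its range is refused whole. The fingers move at their own pace and stop on an object; "force" is the grip in N (left out, the last holds). Time passes only in rows, so rows that repeat a pose let the fingers close. It gives the time, the measured TCP pose, the force and the opening at its end, in the units of the state.
- robot.get_obs(): the state, without advancing time (a new reading comes with each control period).
- robot.camera(name): name is "side" or "top" or "wrist"; returns the picture (480x640x3 uint8, red, green, blue); there is no depth.
- robot.camera_params(name): a dict with "fx", "fy", "cx", "cy" (pixels), "k1" (the pictures are not rectified: a ray, as slopes to the right and down, at radius r is drawn at 1 + k1 r^2 times it, then the intrinsics apply), "extrinsics" (4x4, takes a point from camera to world coordinates); the wrist camera has in their place "mount" (4x4, takes a point from camera to tool coordinates, whose origin is the TCP and whose axes are the tool frame's). Camera axes: x right, y down, z forward; pixel columns grow to the right and rows downward; lengths in m; the calibration is good to about 2 mm. A picture is of the moment at which its call begins: read the wrist's pose just before it. camera_params takes no time and is no camera call.
- robot.hand_in(): hands the job in, once; it reports no verdict.
The state is a dict: "time": time; "q": joint angles; "joint_velocities": joint speeds; "joint_torque": joint torques, N m; "position": TCP position; "tool_rot": TCP orientation; "ft_force": force on the tool from outside, world axes, zero at the start; "moment": the same for the moment, N m; "grip_width": finger opening in m.
Only numpy, scipy, OpenCV 4.12 (cv2) and the standard library are available. Lean on these libraries where they do the work, as an engineer would, in place of code of your own. Each camera call takes 0.05 s, during which the arm holds its last target.

## Working session

There is one attempt and no reset: what is moved stays moved. The work goes in short steps, Python scripts to look and compute and a tool call to move; the robot and the scene stay as the last step left them, time stands still between calls to the robot, and variables do not carry over. Pictures are saved under pics/ and viewed, and the job is handed in when it is done.

Besides the shell and the picture viewer there is one more tool, called as name(argument=value, ...) on one line, values as JSON. carry_out: Moves the arm, as the interface text tells. Its arguments: {"type":"object","properties":{"moves":{"type":"array"},"force":{"type":"number"}},"required":["moves"]}

```bash
ls; mkdir -p pics
python3 - <<'E'
from rig import robot
import cv2
o=robot.get_obs()
for k,v in o.items(): print(k,v)
for n in("side","top","wrist"):
    cv2.imwrite(f"pics/{n}0.png",robot.camera(n)[:,:,::-1]); print(n,robot.camera_params(n))
E
```

```text
pics
time 0.0
q [-1.47150540e+00  5.28474793e-01  1.43391558e+00  8.77730132e-06
  1.18139495e+00 -1.78512817e-01]
joint_velocities [ 0.00208204  0.00031422  0.00168215  0.00018942 -0.00089376  0.00034202]
joint_torque [-8.15218173e-04 -4.40042782e+01 -1.76596177e+01  6.33046310e-02
  5.81746758e-02 -1.67866492e-04]
position [ 0.17135633 -0.60033653  0.24656206]
tool_rot [-0.5638397   0.4264811  -0.42543326  0.56498248]
ft_force [ 0.32714579 -0.10877523  0.06810605]
moment [-0.02780932 -0.00936136  0.02757525]
grip_width 0.0869947411083998
side {'fx': 451.26116587324657, 'fy': 451.26116587324657, 'cx': 319.7315278728522, 'cy': 237.4068037214217, 'k1': -0.09960350754343608, 'extrinsics': array([[ 0.95377402, -0.2241162 ,  0.2002175 ,  0.40978795],
       [-0.30045939, -0.72501478,  0.61974005, -0.4348432 ],
       [ 0.00626687, -0.65124919, -0.75883807,  0.58161804],
       [ 0.        ,  0.        ,  0.        ,  1.        ]])}
top {'fx': 550.8923793761035, 'fy': 550.8923793761035, 'cx': 317.5589165145309, 'cy': 241.60661347553068, 'k1': 0.0073562630568556366, 'extrinsics': array([[ 0.00772635, -0.99206341,  0.12550098,  0.40591304],
       [-0.9999306 , -0.00878117, -0.0078539 ,  0.01474107],
       [ 0.00889361, -0.12543159, -0.99206241,  0.89411098],
       [ 0.        ,  0.        ,  0.        ,  1.        ]])}
wrist {'fx': 334.54628010744295, 'fy': 334.54628010744295, 'cx': 318.3912848401163, 'cy': 235.7263789282284, 'k1': 0.0044889397207767585, 'mount': array([[ 9.99999956e-01,  2.89069709e-04,  6.77603056e-05,
        -4.12268218e-05],
       [ 2.35858664e-05, -3.04843259e-01,  9.52402534e-01,
        -1.36905605e-01],
       [ 2.95966995e-04, -9.52402490e-01, -3.04843253e-01,
         8.41320810e-02],
       [ 0.00000000e+00,  0.00000000e+00,  0.00000000e+00,
         1.00000000e+00]])}
```

View images.

View pics/top0.png

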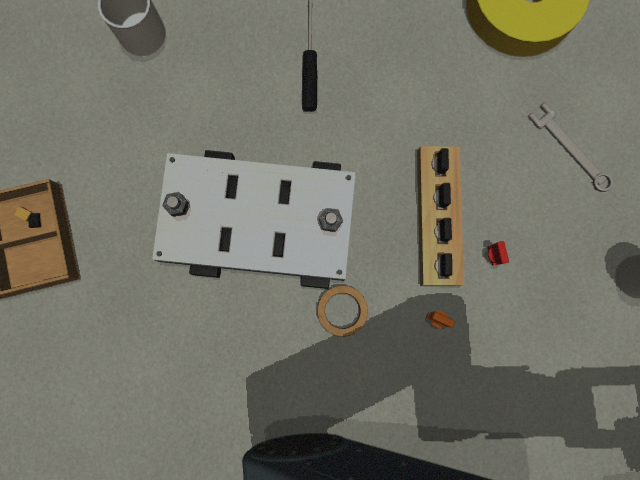

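View pics/side0.png

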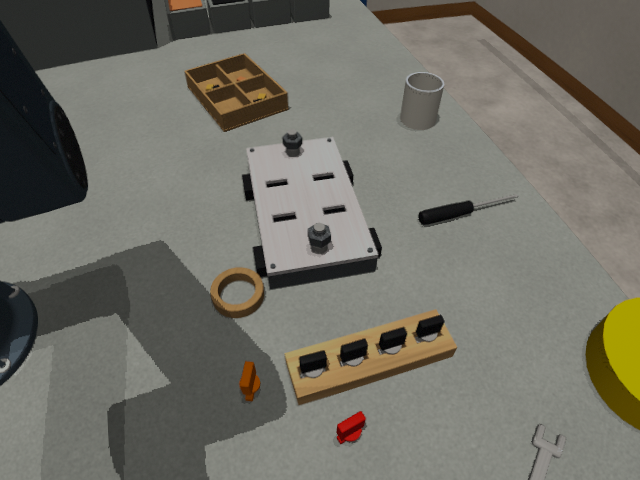

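View pics/wrist0.png

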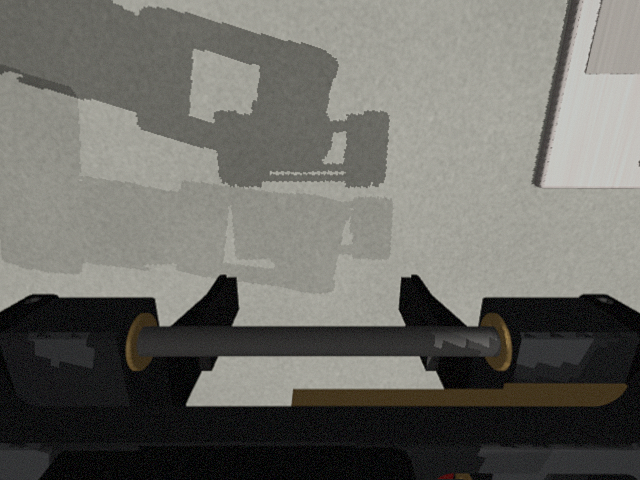

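```bash
cat > h.py <<'E'
import numpy as np, cv2
from rig import robot
from scipy.spatial.transform import Rotation as R
def K(p): return np.array([[p['fx'],0,p['cx']],[0,p['fy'],p['cy']],[0,0,1.]]), np.array([p['k1'],0,0,0])
def ext(n,obs=None):
    p=robot.camera_params(n)
    if n!='wrist': return p,p['extrinsics']
    T=np.eye(4);T[:3,:3]=R.from_quat(obs['tool_rot']).as_matrix();T[:3,3]=obs['position']
    return p,T@p['mount']
def onplane(n,uv,z,obs=None):
    p,E=ext(n,obs);k,d=K(p)
    u=cv2.undistortPoints(np.array(uv,float).reshape(-1,1,2),k,d).reshape(-1,2)
    r=np.c_[u,np.ones(len(u))]@E[:3,:3].T
    return E[:3,3]+r*((z-E[2,3])/r[:,2])[:,None]
def proj(n,X,obs=None):
    p,E=ext(n,obs);k,d=K(p);Ei=np.linalg.inv(E)
    return cv2.projectPoints(np.array(X,float).reshape(-1,3),cv2.Rodrigues(Ei[:3,:3])[0],Ei[:3,3],k,d)[0].reshape(-1,2)
def snap(n,name):
    o=robot.get_obs();im=robot.camera(n);cv2.imwrite(f"pics/{name}.png",im[:,:,::-1]);return o,im
def axes(o): return R.from_quat(o['tool_rot']).as_matrix()
E
python3 - <<'E'
from h import *
im=cv2.imread('pics/top0.png');g=cv2.cvtColor(im,cv2.COLOR_BGR2GRAY);print(axes(robot.get_obs()).round(3))
def blobs(roi,th,amin,z):
    x0,y0,x1,y1=roi
    m=(g[y0:y1,x0:x1]<th).astype(np.uint8)
    c,_=cv2.findContours(m,cv2.RETR_LIST,cv2.CHAIN_APPROX_NONE)
    for k in c:
        if cv2.contourArea(k)>amin:
            (cx,cy),s,a=cv2.minAreaRect(k);M=cv2.moments(k);cx,cy=M['m10']/M['m00']+x0,M['m01']/M['m00']+y0
            print(np.round([cx,cy,*s,a,cv2.contourArea(k)],1),onplane('top',[[cx,cy]],z)[0].round(4))
print('slots');blobs((200,165,310,265),90,60,.044)
print('nuts');blobs((155,170,355,240),110,150,.07)
print('wings');blobs((415,140,470,290),60,60,.062)
cv2.imwrite('pics/c1.png',cv2.resize(im[140:295,145:365],None,fx=3.6,fy=3.6,interpolation=cv2.INTER_CUBIC))
cv2.imwrite('pics/c2.png',cv2.resize(im[140:340,400:520],None,fx=3,fy=3,interpolation=cv2.INTER_CUBIC))
E
```

```text
[[ 0.274 -0.     0.962]
 [-0.962  0.002  0.274]
 [-0.002 -1.     0.   ]]
slots
[278.5 244.4  10.4  24.1   4.4 215. ] [0.5085 0.0686 0.044 ]
[224.8 238.7  10.8  24.2   7.1 216. ] [0.5167 0.1522 0.044 ]
[284.3 191.7  10.5  23.4   6.3 207.5] [0.592  0.0609 0.044 ]
[231.3 186.3  10.   23.7   7.1 208.5] [0.5999 0.1443 0.044 ]
nuts
[329.4 219.5  23.   25.   90.  435.5] [ 0.5441 -0.0094  0.07  ]
[175.9 204.1  26.9  22.6  45.  459. ] [0.5655 0.2235 0.07  ]
[284.5 191.7  10.7  24.1   6.3 222.5] [0.5864 0.0593 0.07  ]
[231.4 186.4  11.   24.    7.6 222.5] [0.5938 0.1403 0.07  ]
wings
[445.4 264.8  23.   13.   90.  245.5] [ 0.4774 -0.186   0.062 ]
[444.8 229.6  25.2  13.5  85.2 251.5] [ 0.5314 -0.1863  0.062 ]
[443.7 195.   26.   14.   90.  251.5] [ 0.5853 -0.1858  0.062 ]
[442.1 161.4  13.   27.    0.  250. ] [ 0.6385 -0.1843  0.062 ]
[419.4 214.5 137.    3.5  88.9 289. ] [ 0.5545 -0.1478  0.062 ]
```

View pics/c1.png

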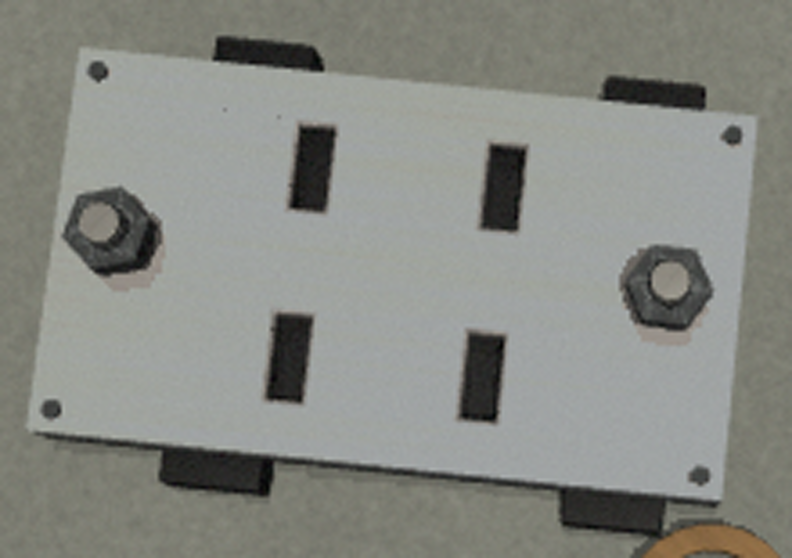

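View pics/c2.png

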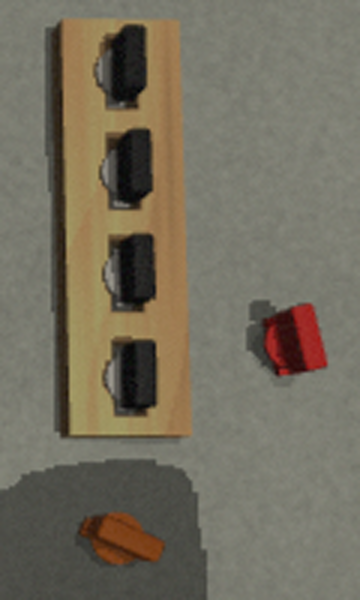

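```bash
cat >> h.py <<'E'
def yaw(o): X=axes(o)[:,0]; return np.degrees(np.arctan2(X[1],X[0]))
def plan(x,y,z,yawdeg=None):
    "shift (cm, tool axes) and ry from measured pose to target; tool levelled too; yaw = world direction of tool x"
    o=robot.get_obs();A=axes(o);d=A.T@(np.array([x,y,z])-o['position'])*100
    if yawdeg is None: yawdeg=yaw(o)
    c,s=np.cos(np.radians(yawdeg)),np.sin(np.radians(yawdeg))
    T=np.array([[c,0,-s],[s,0,c],[0,-1,0]]);
    rv=R.from_matrix(A.T@T).as_rotvec()
    print('t',round(o['time'],2),'pos',o['position'].round(4),'yaw',round(yaw(o),2),'q6',o['q'][5].round(2),'F',o['ft_force'].round(1),'M',o['moment'].round(2),'w',round(o['grip_width'],4))
    print('PLAN',d.round(2),rv.round(3))
E
python3 - <<'E'
from h import *
T=R.from_matrix(np.array([[1,0,0],[0,0,1],[0,-1,0]]));
plan(.555,.107,.27,-95.3)
E
```

```text
t 0.15 pos [ 0.1714 -0.6005  0.2468] yaw -74.08 q6 -0.18 F [0.3 0.1 0. ] M [0.05 0.04 0.  ] w 0.0871
PLAN [-57.52  -2.21  56.3 ] [ 0.     0.37  -0.002]
```

carry_out(moves=[[1,-57.5,-2.2,56.3,0,0.37,0],[1,-57.5,-2.2,56.3,0,0.37,0],[1,-57.5,-2.2,56.3,0,0.37,0],[1,-57.5,-2.2,56.3,0,0.37,0],[1,-57.5,-2.2,56.3,0,0.37,0],[1,-57.5,-2.2,56.3,0,0.37,0],[1,-57.5,-2.2,56.3,0,0.37,0],[1,-57.5,-2.2,56.3,0,0.37,0],[1,-57.5,-2.2,56.3,0,0.37,0],[1,-57.5,-2.2,56.3,0,0.37,0],[1,-57.5,-2.2,56.3,0,0.37,0],[1,-57.5,-2.2,56.3,0,0.37,0],[1,-57.5,-2.2,56.3,0,0.37,0],[1,-57.5,-2.2,56.3,0,0.37,0],[1,-57.5,-2.2,56.3,0,0.37,0],[1,-57.5,-2.2,56.3,0,0.37,0],[1,-57.5,-2.2,56.3,0,0.37,0],[1,-57.5,-2.2,56.3,0,0.37,0],[1,-57.5,-2.2,56.3,0,0.37,0],[1,-57.5,-2.2,56.3,0,0.37,0]])

```text
time: 2.15
position: [0.5543, 0.1049, 0.2693]
tool_rot: [-0.476, 0.523, -0.523, 0.476]
ft_force: [-0.2, -0.9, -0.5]
grip_width: 0.0871
```

Run:
```python
from h import *
plan(.555,.107,.27,-95.3)
o,im=snap('wrist','w1')
im=im[:,:,::-1];g=cv2.cvtColor(im,cv2.COLOR_BGR2GRAY)
P=[[.592,.0609,.044],[.5085,.0686,.044],[.5999,.1443,.044],[.5167,.1522,.044],[.544,-.009,.07],[.565,.2235,.07]]
print(proj('wrist',P,o).round(0))
```

```text
t 2.15 pos [0.5543 0.1049 0.2693] yaw -95.39 q6 1.65 F [-0.2 -0.9 -0.5] M [-0.02  0.05  0.05] w 0.0871
PLAN [-0.21 -0.07  0.05] [ 0.001 -0.002  0.   ]
[[356. 170.]
 [354. 244.]
 [278. 170.]
 [280. 244.]
 [429. 213.]
 [203. 214.]]
```

View pics/w1.png

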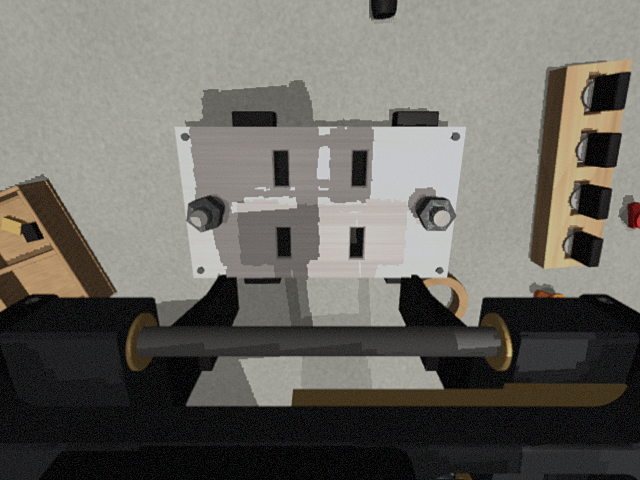

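Run:
```python
from h import *
im=cv2.imread('pics/w1.png');g=cv2.cvtColor(im,cv2.COLOR_BGR2GRAY)
o,_=snap('wrist','w1b')
plan(.555,.107,.27,-95.3)
g=cv2.cvtColor(cv2.imread('pics/w1b.png'),cv2.COLOR_BGR2GRAY)
m=(g[140:265,255:385]<60).astype(np.uint8)
for k in cv2.findContours(m,cv2.RETR_EXTERNAL,cv2.CHAIN_APPROX_NONE)[0]:
    if cv2.contourArea(k)>60:
        M=cv2.moments(k);c=np.array([M['m10'],M['m01']])/M['m00']+[255,140]
        x,y,w,h=cv2.boundingRect(k);b=[x+w/2-.5+255,y+h/2-.5+140]
        print(c.round(1),b,w,h,onplane('wrist',[c,b],.044,o).round(4)[:,:2].tolist())
# corner screws of bed both views (plate top)
def scr(n,g,pts,o):
    out=[]
    for (u,v) in pts:
        s=g[v-6:v+7,u-6:u+7].astype(float);w=np.clip(np.median(s)-25-s,0,None);yy,xx=np.mgrid[-6:7,-6:7]
        out.append([u+(w*xx).sum()/w.sum(),v+(w*yy).sum()/w.sum()])
    p=onplane(n,out,.044,o)[:,:2];print(n,np.round(out,1).tolist(),p.round(4).tolist(),p.mean(0).round(4))
scr('wrist',g,[(185,137),(456,137),(201,270),(440,270)],o)
gt=cv2.cvtColor(cv2.imread('pics/top0.png'),cv2.COLOR_BGR2GRAY)
scr('top',gt,[(172,160),(348,178),(159,254),(339,272)],None)
```

```text
t 2.25 pos [0.5547 0.1049 0.2696] yaw -95.41 q6 1.65 F [-0.3 -1.3 -0.7] M [-0.03 -0.01  0.03] w 0.087
PLAN [-0.21 -0.04  0.01] [ 0.    -0.002  0.   ]
[356.3 242.3] [356.5, 242.5] 14 30 [[0.5106, 0.0653], [0.5103, 0.0651]]
[283.5 241.8] [283.5, 242.0] 14 31 [[0.519, 0.1481], [0.5188, 0.1482]]
[358.8 167.9] [359.0, 168.0] 15 35 [[0.5942, 0.0576], [0.5941, 0.0574]]
[280.8 168. ] [281.0, 168.0] 15 35 [[0.602, 0.1406], [0.6019, 0.1404]]
wrist [[185.1, 136.9], [454.8, 136.4], [200.3, 270.1], [439.0, 270.0]] [[0.6428, 0.2354], [0.617, -0.0434], [0.4933, 0.2499], [0.4671, -0.0294]] [0.5551 0.1031]
top [[171.8, 159.3], [348.1, 177.3], [158.5, 254.7], [338.2, 272.9]] [[0.6425, 0.2394], [0.6163, -0.0394], [0.4909, 0.2537], [0.4649, -0.0243]] [0.5537 0.1074]
```

Run:
```python
from h import *
gt=cv2.cvtColor(cv2.imread('pics/side0.png'),cv2.COLOR_BGR2GRAY)
m=(gt[165:230,258:355]<60).astype(np.uint8)
for k in cv2.findContours(m,cv2.RETR_EXTERNAL,cv2.CHAIN_APPROX_NONE)[0]:
    if cv2.contourArea(k)>30:
        x,y,w,h=cv2.boundingRect(k);M=cv2.moments(k);c=np.array([M['m10'],M['m01']])/M['m00']+[258,165]
        print(c.round(1),w,h,onplane('side',[c],.044).round(4))
im=cv2.imread('pics/side0.png');cv2.imwrite('pics/s1.png',cv2.resize(im[125:290,235:390],None,fx=3.6,fy=3.6,interpolation=cv2.INTER_CUBIC))
```

```text
[284.1 217.7] 23 8 [[0.5089 0.0619 0.044 ]]
[334.2 210.1] 21 7 [[0.5925 0.0539 0.044 ]]
[277.  183.6] 21 6 [[0.5174 0.1447 0.044 ]]
[323.3 177.2] 20 6 [[0.6    0.1369 0.044 ]]
[349.2 172.3] 8 20 [[0.6487 0.1358 0.044 ]]
```

View pics/s1.png

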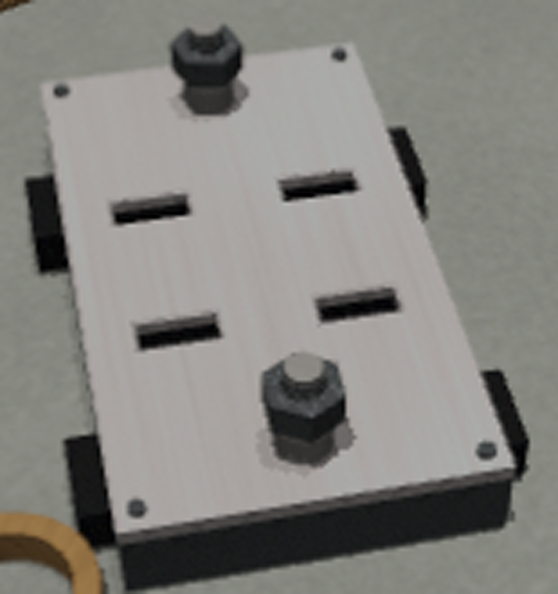

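Run:
```python
from h import *
gs=cv2.cvtColor(cv2.imread('pics/side0.png'),cv2.COLOR_BGR2GRAY)
out=[]
for (u,v) in [(252,150),(329.5,140),(273,266),(370,250)]:
    u=int(u);v=int(v)
    s=gs[v-4:v+5,u-4:u+5].astype(float);w=np.clip(np.median(s)-25-s,0,None);yy,xx=np.mgrid[-4:5,-4:5]
    out.append([u+(w*xx).sum()/w.sum(),v+(w*yy).sum()/w.sum()])
p=onplane('side',out,.044)[:,:2];print(np.round(out,1).tolist(),p.round(4).tolist(),p.mean(0).round(4))
plan(.56,-.188,.25,-89.5)
```

```text
[[251.4, 149.9], [328.8, 139.8], [272.5, 265.9], [369.7, 249.9]] [[0.4937, 0.2509], [0.6433, 0.2368], [0.4676, -0.0284], [0.6175, -0.0426]] [0.5555 0.1042]
t 2.25 pos [0.5547 0.1049 0.2696] yaw -95.41 q6 1.65 F [-0.3 -1.3 -0.7] M [-0.03 -0.01  0.03] w 0.087
PLAN [29.11  1.96  3.29] [ 0.    -0.103  0.   ]
```

carry_out(moves=[[1,29.1,2,3.3,0,-0.103,0],[1,29.1,2,3.3,0,-0.103,0],[1,29.1,2,3.3,0,-0.103,0],[1,29.1,2,3.3,0,-0.103,0],[1,29.1,2,3.3,0,-0.103,0],[1,29.1,2,3.3,0,-0.103,0],[1,29.1,2,3.3,0,-0.103,0],[1,29.1,2,3.3,0,-0.103,0],[1,29.1,2,3.3,0,-0.103,0]])

```text
time: 3.15
position: [0.5605, -0.1858, 0.2495]
tool_rot: [-0.503, 0.498, -0.497, 0.503]
ft_force: [-0.6, -0.8, 0.2]
grip_width: 0.087
```

Run:
```python
from h import *
o,im=snap('wrist','w2');o2,_=snap('top','t2');snap('side','s2')
plan(.56,-.188,.25,-89.5)
g=cv2.cvtColor(im,cv2.COLOR_RGB2GRAY)
m=(g[90:280,260:400]<45).astype(np.uint8)
for k in cv2.findContours(m,cv2.RETR_EXTERNAL,cv2.CHAIN_APPROX_NONE)[0]:
    if cv2.contourArea(k)>60:
        x,y,w,h=cv2.boundingRect(k);b=[x+w/2-.5+260,y+h/2-.5+90]
        print(b,w,h,onplane('wrist',[b],.047,o).round(4))
```

```text
t 3.3 pos [ 0.5611 -0.185   0.2498] yaw -89.28 q6 1.05 F [ 0.4  0.2 -0.2] M [ 0.05  0.01 -0.06] w 0.0867
PLAN [ 0.3  -0.02 -0.12] [ 0.     0.004 -0.   ]
[325.0, 272.5] 11 14 [[ 0.4933 -0.1937  0.047 ]]
[395.5, 261.0] 8 29 [[ 0.5078 -0.2704  0.047 ]]
[326.0, 237.0] 11 37 [[ 0.5345 -0.1941  0.047 ]]
[327.0, 185.5] 13 36 [[ 0.5896 -0.1941  0.047 ]]
[326.5, 128.5] 14 38 [[ 0.6447 -0.1926  0.047 ]]
```

View pics/w2.png

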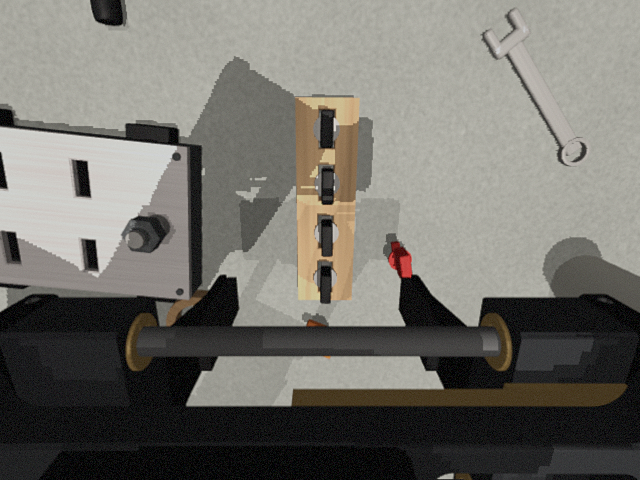

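Run:
```python
from h import *
plan(.6445,-.193,.12,-89.4);plan(.6445,-.193,.061,-89.4)
```

```text
t 3.3 pos [ 0.5611 -0.185   0.2498] yaw -89.28 q6 1.05 F [ 0.4  0.2 -0.2] M [ 0.05  0.01 -0.06] w 0.0867
PLAN [ 0.91 12.98  8.33] [ 0.     0.002 -0.   ]
t 3.3 pos [ 0.5611 -0.185   0.2498] yaw -89.28 q6 1.05 F [ 0.4  0.2 -0.2] M [ 0.05  0.01 -0.06] w 0.0867
PLAN [ 0.91 18.88  8.33] [ 0.     0.002 -0.   ]
```

carry_out(moves=[[0.5,0.9,8,8.3,0,0,0],[0.5,0.9,8,8.3,0,0,0],[0.5,0.9,8,8.3,0,0,0],[0.5,0.9,13,8.3,0,0,0],[0.5,0.9,13,8.3,0,0,0],[0.5,0.9,13,8.3,0,0,0],[0.5,0.9,13,8.3,0,0,0]])

```text
time: 4.0
position: [0.6454, -0.1948, 0.1225]
tool_rot: [-0.502, 0.496, -0.499, 0.503]
ft_force: [0.3, -0.4, 0.9]
grip_width: 0.0456
```

Run:
```python
from h import *
plan(.6445,-.193,.061,-89.4)
snap('wrist','w3')
```

```text
t 4.0 pos [ 0.6454 -0.1948  0.1225] yaw -89.36 q6 1.1 F [ 0.3 -0.4  0.9] M [-0.01 -0.01 -0.  ] w 0.0456
PLAN [-0.19  6.15 -0.11] [-0.004  0.001  0.002]
```

View pics/w3.png

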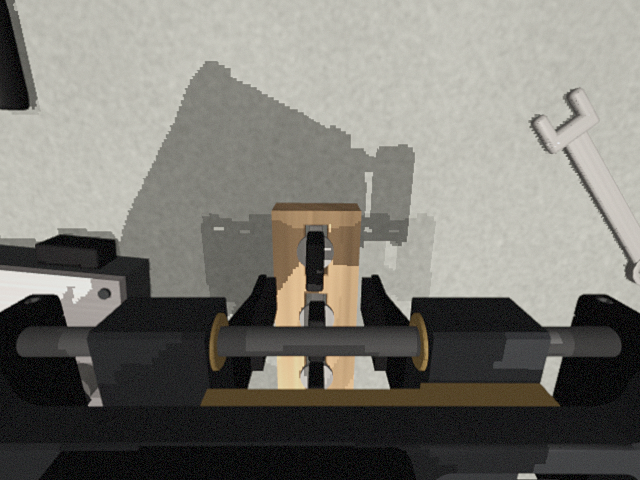

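carry_out(moves=[[0.5,-0.1,4,-0.1,0,0,0],[0.5,-0.1,6.1,-0.1,0,0,0],[0.5,-0.1,6.1,-0.1,0,0,0],[0.5,-0.1,6.1,-0.1,0,0,0]], force=20)

```text
time: 4.45
position: [0.6444, -0.1942, 0.0608]
tool_rot: [-0.502, 0.496, -0.498, 0.503]
ft_force: [0.5, 0.2, 0.6]
grip_width: 0.0435
```

Run:
```python
from h import *
plan(.6445,-.193,.061,-89.4)
o,im=snap('wrist','w4')
print(proj('wrist',[[.6445-.017,-.193,.062],[.6445+.017,-.193,.062],[.6445,-.193,.062]],o))
cv2.imwrite('pics/w4c.png',cv2.resize(im[200:420,200:440,::-1],None,fx=2.7,fy=2.7))
```

```text
t 4.45 pos [ 0.6444 -0.1942  0.0608] yaw -89.39 q6 1.1 F [0.5 0.2 0.6] M [-0.02 -0.   -0.  ] w 0.0435
PLAN [-0.12 -0.02  0.01] [-0.003  0.     0.001]
[[315.48939399 350.36086931]
 [316.12497443 285.7515104 ]
 [315.79682667 319.1165941 ]]
```

View pics/w4c.png

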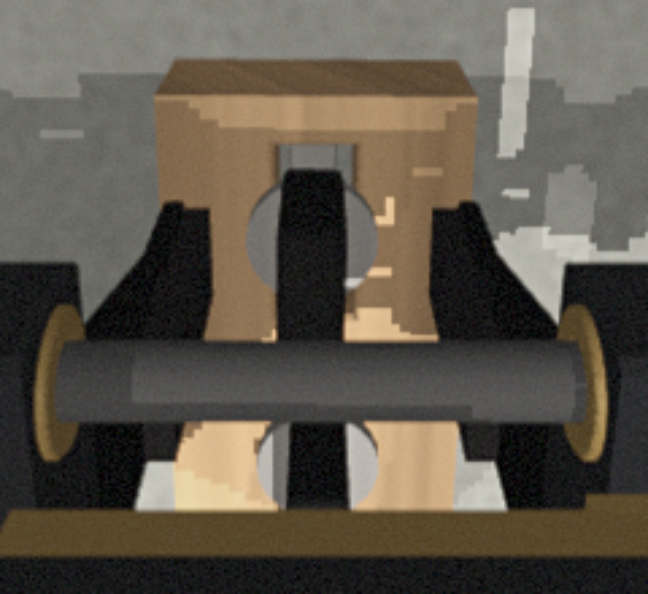

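carry_out(moves=[[0,0,0,0,0,0,0],[0,0,0,0,0,0,0],[0,0,0,0,0,0,0],[0,0,0,0,0,0,0],[0,0,0,0,0,0,0],[0,0,0,0,0,0,0]], force=30)

```text
time: 5.1
position: [0.6433, -0.1936, 0.0587]
tool_rot: [-0.503, 0.497, -0.497, 0.503]
ft_force: [-0.1, -0.5, 2.0]
grip_width: 0.0119
```

Run:
```python
from h import *
plan(.6445,-.193,.061,-89.4)
o,im=snap('wrist','w5')
print(proj('wrist',[[.6445+.0135,-.194,.032],[.6445,-.1805,.032],[.6445,-.2075,.032]],o))
cv2.imwrite('pics/w5c.png',cv2.resize(im[200:420,200:440,::-1],None,fx=2.7,fy=2.7))
```

```text
t 5.1 pos [ 0.6433 -0.1936  0.0587] yaw -89.38 q6 1.1 F [-0.1 -0.5  2. ] M [ 0.08  0.05 -0.04] w 0.0119
PLAN [-0.06 -0.23  0.12] [ 0.  0. -0.]
[[319.49404599 266.4762126 ]
 [294.24323474 289.28628449]
 [344.12816942 289.78529969]]
```

View pics/w5c.png

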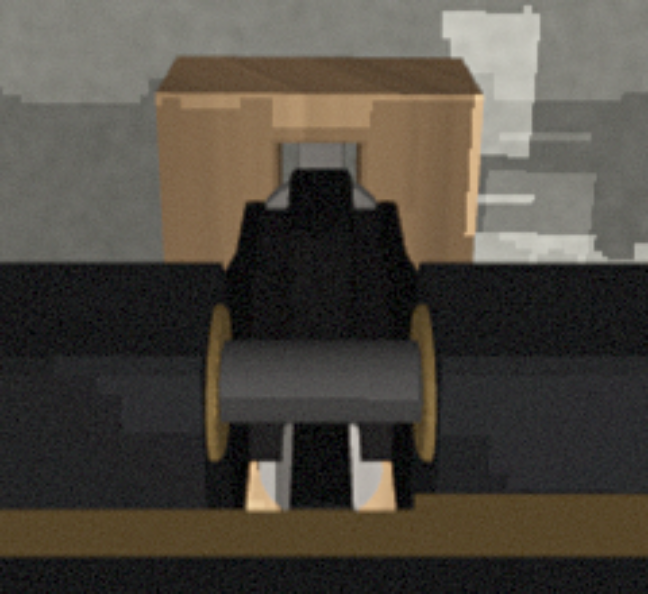

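carry_out(moves=[[0,0,-2,0,0,0,0],[0,0,-4,0,0,0,0],[0,0,-8,0,0,0,0],[0,0,-12,0,0,0,0],[0,0,-12,0,0,0,0],[0,0,-12,0,0,0,0],[0,0,-12,0,0,0,0]])

```text
time: 5.85
position: [0.6421, -0.193, 0.177]
tool_rot: [0.503, -0.498, 0.496, -0.502]
ft_force: [-0.3, 0.0, -0.3]
grip_width: 0.012
```

Run:
```python
from h import *
plan(.6009,.1419,.18,-95.34)
o,im=snap('wrist','w6')
cv2.imwrite('pics/w6c.png',cv2.resize(im[200:420,200:440,::-1],None,fx=2.7,fy=2.7))
```

```text
t 5.85 pos [ 0.6421 -0.193   0.177 ] yaw -89.38 q6 1.1 F [-0.3  0.  -0.3] M [ 0.05  0.04 -0.06] w 0.012
PLAN [-33.54  -0.24  -3.76] [ 0.003  0.104 -0.001]
```

View pics/w6c.png

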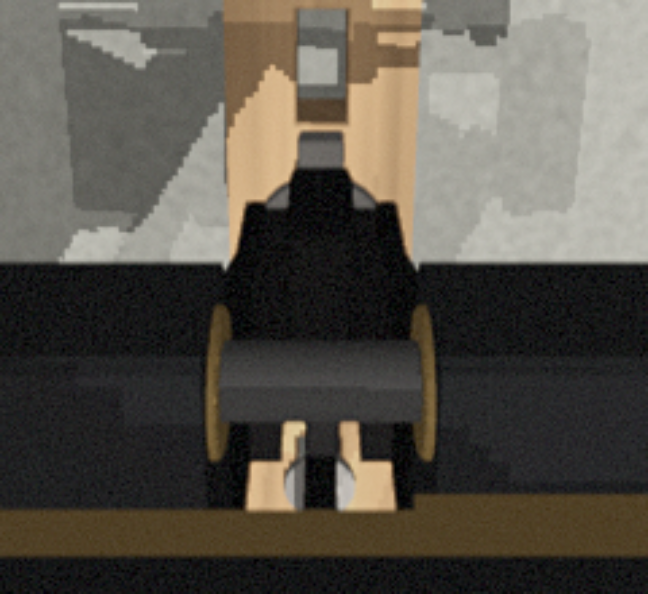

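carry_out(moves=[[0,-33.5,0,-3.8,0,0.104,0],[0,-33.5,0,-3.8,0,0.104,0],[0,-33.5,0,-3.8,0,0.104,0],[0,-33.5,0,-3.8,0,0.104,0],[0,-33.5,0,-3.8,0,0.104,0],[0,-33.5,0,-3.8,0,0.104,0],[0,-33.5,0,-3.8,0,0.104,0],[0,-33.5,0,-3.8,0,0.104,0],[0,-33.5,0,-3.8,0,0.104,0],[0,-33.5,0,-3.8,0,0.104,0],[0,-33.5,0,-3.8,0,0.104,0],[0,-33.5,0,-3.8,0,0.104,0]])

```text
time: 7.1
position: [0.6019, 0.1395, 0.1783]
tool_rot: [-0.476, 0.523, -0.523, 0.475]
ft_force: [-0.0, 0.2, -0.8]
grip_width: 0.0118
```

Run:
```python
from h import *
plan(.6009,.1419,.11,-95.34)
snap('side','s7')
```

```text
t 7.1 pos [0.6019 0.1395 0.1783] yaw -95.46 q6 1.71 F [-0.   0.2 -0.8] M [ 0.04 -0.02 -0.01] w 0.0118
PLAN [-0.23  6.83 -0.12] [ 0.    -0.002  0.   ]
```

View pics/s7.png

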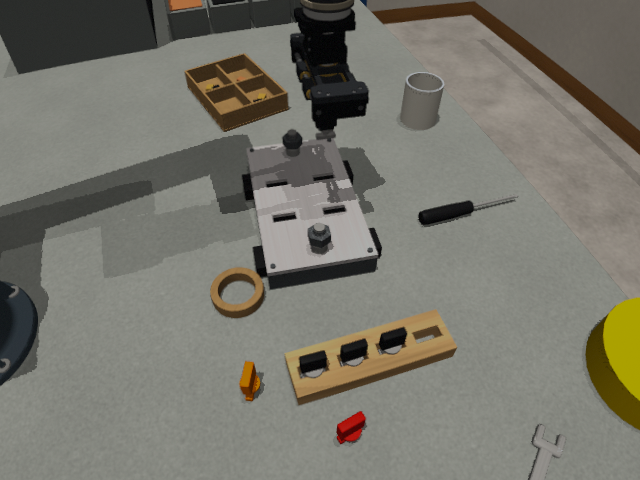

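carry_out(moves=[[0,-0.2,4,-0.1,0,0,0],[0,-0.2,7.5,-0.1,0,0,0],[0,-0.2,7.5,-0.1,0,0,0],[0,-0.2,7.5,-0.1,0,0,0],[0,-0.2,7.5,-0.1,0,0,0]])

```text
time: 7.65
position: [0.6025, 0.1428, 0.1054]
tool_rot: [0.475, -0.522, 0.524, -0.477]
ft_force: [0.5, 0.7, -0.3]
grip_width: 0.0121
```

Run:
```python
from h import *
o,im=snap('side','s8');plan(.6009,.1419,.08,-95.34)
o,w=snap('wrist','w8')
a=cv2.resize(im[80:220,240:390,::-1],None,fx=4,fy=4,interpolation=cv2.INTER_CUBIC)
cv2.imwrite('pics/s8c.png',a)
cv2.imwrite('pics/w8c.png',cv2.resize(w[200:420,200:440,::-1],None,fx=2.7,fy=2.7))
```

```text
t 7.7 pos [0.6026 0.143  0.1057] yaw -95.36 q6 1.72 F [ 0.1  0.5 -0.2] M [0.06 0.09 0.03] w 0.0117
PLAN [ 0.13  2.57 -0.17] [-0.004 -0.    -0.001]
```

View pics/s8c.png

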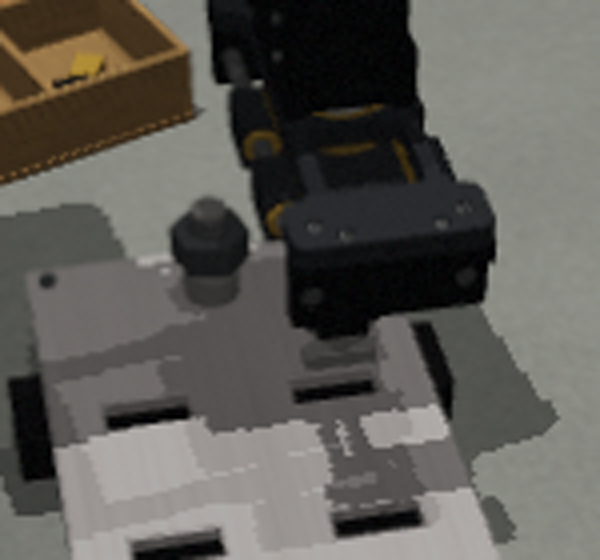

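View pics/w8c.png

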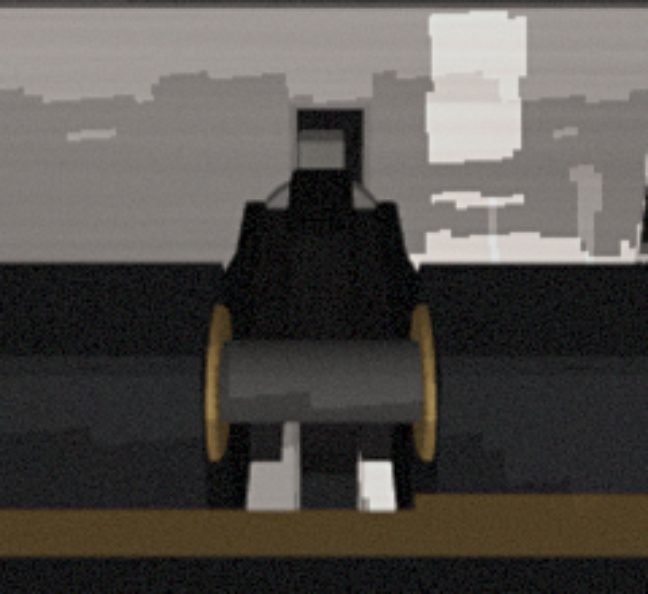

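```bash
cat >> h.py <<'E'
def rel(o,p): return (axes(o).T@(p-o['position'])*1000).round(1)
E
python3 - <<'E'
from h import *
o=robot.get_obs()
px=lambda u,v:[200+u/2.7,200+v/2.7]
print('slot edge',rel(o,onplane('wrist',[px(332,108.5)],.044,o)[0]),rel(o,onplane('wrist',[px(297,120)],.044,o)[0]),rel(o,onplane('wrist',[px(368,120)],.044,o)[0]))
zf=o['position'][2]-.0307-.019
print('foot',rel(o,onplane('wrist',[px(321,130)],zf,o)[0]),rel(o,onplane('wrist',[px(298,130)],zf,o)[0]),rel(o,onplane('wrist',[px(345,130)],zf,o)[0]))
plan(.6009,.1419,.105,-95.34)
E
```

```text
slot edge [ 2.9 61.8 17.6] [-5.2 61.8 14.8] [11.3 61.8 14.8]
foot [ 0.3 49.8 16.6] [-4.7 49.8 16.6] [ 5.6 49.8 16.6]
t 7.75 pos [0.6024 0.143  0.1057] yaw -95.35 q6 1.72 F [-0.1 -0.6 -0.8] M [ 0.03  0.01 -0.05] w 0.0119
PLAN [ 0.13  0.07 -0.14] [-0.004 -0.    -0.001]
```

carry_out(moves=[[0,0.26,0,-0.2,0,0,0],[0,0.26,0,-0.2,0,0,0],[0,0.26,0.8,-0.2,0,0,0],[0,0.26,1.5,-0.2,0,0,0],[0,0.26,1.5,-0.2,0,0,0],[0,0.26,1.5,-0.2,0,0,0]])

```text
time: 8.35
position: [0.5982, 0.1407, 0.0879]
tool_rot: [-0.477, 0.523, -0.522, 0.476]
ft_force: [0.0, 0.3, -0.6]
grip_width: 0.0117
```

Run:
```python
from h import *
plan(.6009,.1419,.077,-95.34)
o,w=snap('wrist','w9')
cv2.imwrite('pics/w9c.png',cv2.resize(w[200:420,200:440,::-1],None,fx=2.7,fy=2.7))
```

```text
t 8.35 pos [0.5982 0.1407 0.0879] yaw -95.34 q6 1.71 F [ 0.   0.3 -0.6] M [ 0.   -0.01 -0.04] w 0.0117
PLAN [-0.14  1.08  0.25] [0.001 0.    0.   ]
```

View pics/w9c.png

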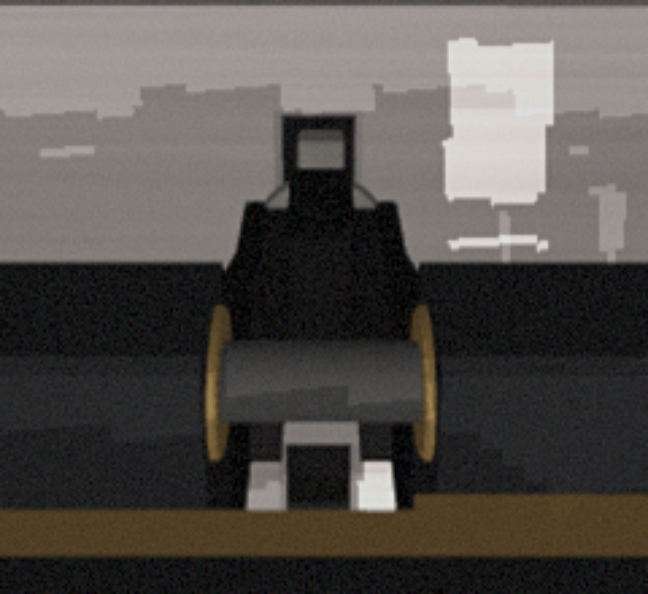

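carry_out(moves=[[0,0,0.4,0.2,0,0,0],[0,0,0.8,0.2,0,0,0],[0,0,1.2,0.2,0,0,0],[0,0,1.2,0.2,0,0,0],[0,0,1.2,0.2,0,0,0]])

```text
time: 8.9
position: [0.6005, 0.1405, 0.0763]
tool_rot: [-0.476, 0.523, -0.523, 0.476]
ft_force: [0.4, 0.5, -0.8]
grip_width: 0.0118
```

Run:
```python
from h import *
plan(.6005,.1405,.0755,-5.34)
o,w=snap('wrist','w10')
cv2.imwrite('pics/w10c.png',cv2.resize(w[200:420,200:440,::-1],None,fx=2.7,fy=2.7))
```

```text
t 8.9 pos [0.6005 0.1405 0.0763] yaw -95.34 q6 1.71 F [ 0.4  0.5 -0.8] M [0.02 0.   0.04] w 0.0118
PLAN [-0.    0.08  0.  ] [ 0.    -1.571 -0.   ]
```

View pics/w10c.png

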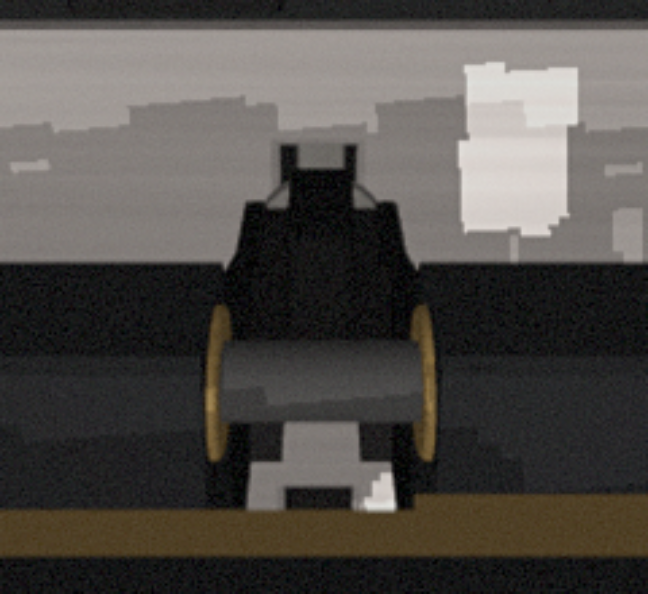

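carry_out(moves=[[0,0,0.1,0,0,0,0],[0,0,0.1,0,0,-1.57,0],[0,0,0.1,0,0,-1.57,0],[0,0,0.1,0,0,-1.57,0],[0,0,0.1,0,0,-1.57,0],[0,0,0.1,0,0,-1.57,0],[0,0,0.1,0,0,-1.57,0],[0,0,0.1,0,0,-1.57,0],[0,0,0.1,0,0,-1.57,0],[0,0,0.1,0,0,-1.57,0],[0,0,0.1,0,0,-1.57,0],[0,0,0.1,0,0,-1.57,0],[0,0,0.1,0,0,-1.57,0],[0,0,0.1,0,0,-1.57,0]])

```text
time: 10.35
position: [0.6007, 0.1405, 0.0757]
tool_rot: [-0.706, 0.034, -0.034, 0.706]
ft_force: [-0.8, -0.3, -1.2]
grip_width: 0.0117
```

Run:
```python
from h import *
plan(.6005,.1405,.0755,-5.34)
o,w=snap('wrist','w11')
```

```text
t 10.35 pos [0.6007 0.1405 0.0757] yaw -5.48 q6 0.14 F [-0.8 -0.3 -1.2] M [-0.04 -0.09 -0.03] w 0.0117
PLAN [-0.02  0.02 -0.  ] [-0.    -0.002  0.   ]
```

View pics/w11.png

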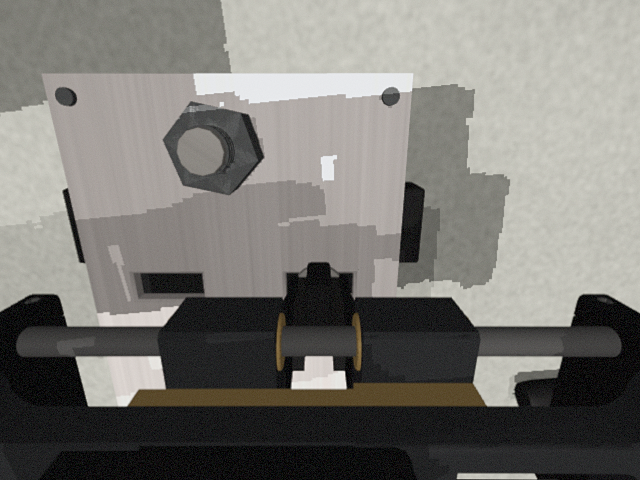

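carry_out(moves=[[0,0,0.1,0,0,0,0],[0.4,0,0.1,0,0,0,0],[0.4,0,0.1,0,0,0,0],[0.4,0,0.1,0,0,0,0],[0.4,0,0.1,0,0,0,0],[0.4,0,-2,0,0,0,0],[0.4,0,-5,0,0,0,0],[0.4,0,-9,0,0,0,0],[0.4,0,-9,0,0,0,0],[0.4,0,-9,0,0,0,0]])

```text
time: 11.4
position: [0.6012, 0.1405, 0.1667]
tool_rot: [-0.706, 0.032, -0.034, 0.706]
ft_force: [-0.9, 1.4, -0.5]
grip_width: 0.0347
```

Run:
```python
from h import *
plan(.59,-.193,.17,-89.4)
o,w=snap('wrist','w12')
o,w=snap('top','t12')
```

```text
t 11.4 pos [0.6012 0.1405 0.1667] yaw -5.39 q6 0.14 F [-0.9  1.4 -0.5] M [-0.11 -0.06 -0.01] w 0.0347
PLAN [  2.02  -0.33 -33.31] [-0.002  1.466  0.002]
```

View pics/w12.png

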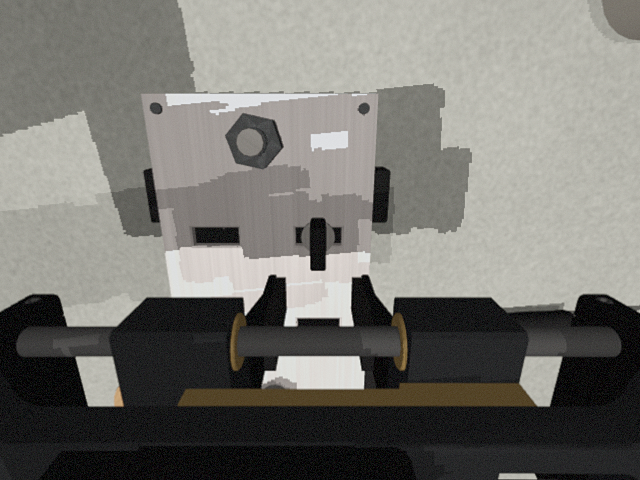

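View pics/t12.png

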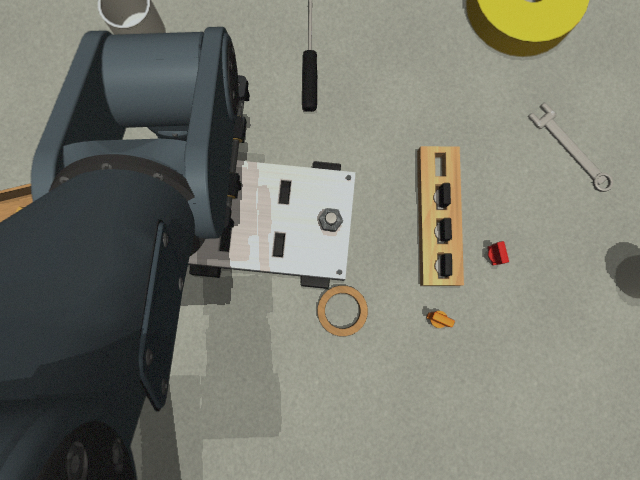

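carry_out(moves=[[0.5,2,-0.3,-33.3,0,1.466,0],[0.5,2,-0.3,-33.3,0,1.466,0],[0.5,2,-0.3,-33.3,0,1.466,0],[0.5,2,-0.3,-33.3,0,1.466,0],[0.5,2,-0.3,-33.3,0,1.466,0],[0.5,2,-0.3,-33.3,0,1.466,0],[0.5,2,-0.3,-33.3,0,1.466,0],[0.5,2,-0.3,-33.3,0,1.466,0],[0.5,2,-0.3,-33.3,0,1.466,0],[0.5,2,-0.3,-33.3,0,1.466,0],[0.5,2,-0.3,-33.3,0,1.466,0],[0.5,2,-0.3,-33.3,0,1.466,0],[0.5,2,-0.3,-33.3,0,1.466,0]])

```text
time: 12.8
position: [0.5889, -0.1926, 0.1678]
tool_rot: [0.503, -0.497, 0.496, -0.503]
ft_force: [-0.1, -0.4, -0.2]
grip_width: 0.0436
```

```bash
cat >> h.py <<'E'
def wingw(o,im,tag,roi=(180,300,260,380),th=42):
    "flange-free: show crop and dark blob"
    g=cv2.cvtColor(im,cv2.COLOR_RGB2GRAY);r0,r1,c0,c1=roi
    for k in cv2.findContours((g[r0:r1,c0:c1]<th).astype(np.uint8),cv2.RETR_EXTERNAL,cv2.CHAIN_APPROX_NONE)[0]:
        if cv2.contourArea(k)>150:
            x,y,w,h=cv2.boundingRect(k);b=[x+w/2-.5+c0,y+h/2-.5+r0];p=onplane('wrist',[b],.047,o)[0]
            print(tag,b,w,h,p.round(4))
E
python3 - <<'E'
from h import *
o,w=snap('wrist','w13');plan(.59,-.193,.061,-89.4)
wingw(o,w,'wing')
E
```

```text
t 12.85 pos [ 0.5891 -0.1926  0.168 ] yaw -89.29 q6 1.06 F [-0.5  0.2  0.5] M [-0.    0.02 -0.  ] w 0.0437
PLAN [ 0.05 10.7   0.1 ] [ 0.001  0.002 -0.001]
wing [369.5, 287.0] 20 25 [ 0.5452 -0.2365  0.047 ]
wing [268.5, 287.0] 18 25 [ 0.5441 -0.1507  0.047 ]
wing [319.5, 286.5] 14 26 [ 0.5451 -0.194   0.047 ]
wing [320.5, 237.5] 16 48 [ 0.5889 -0.1942  0.047 ]
```

View pics/w13.png

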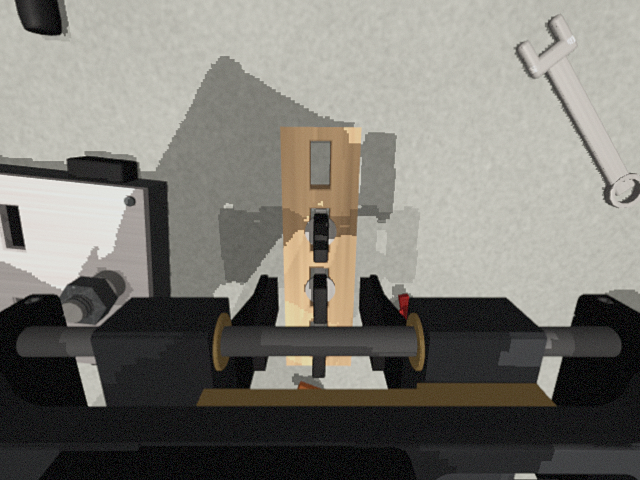

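carry_out(moves=[[0.5,0.1,4,0.05,0,0,0],[0.5,0.1,8,0.05,0,0,0],[0.5,0.1,10.6,0.05,0,0,0],[0.5,0.1,10.6,0.05,0,0,0],[0.5,0.1,10.6,0.05,0,0,0],[0.5,0.1,10.6,0.05,0,0,0]])

```text
time: 13.45
position: [0.5912, -0.1945, 0.0643]
tool_rot: [-0.502, 0.496, -0.498, 0.503]
ft_force: [-0.1, -0.7, 0.4]
grip_width: 0.0438
```

Run:
```python
from h import *
plan(.589,-.193,.060,-89.4)
o,im=snap('wrist','w14')
cv2.imwrite('pics/w14c.png',cv2.resize(im[200:420,200:440,::-1],None,fx=2.7,fy=2.7))
```

```text
t 13.45 pos [ 0.5912 -0.1945  0.0643] yaw -89.35 q6 1.06 F [-0.1 -0.7  0.4] M [ 0.03 -0.    0.02] w 0.0438
PLAN [-0.16  0.43 -0.21] [-0.003  0.001  0.002]
```

View pics/w14c.png

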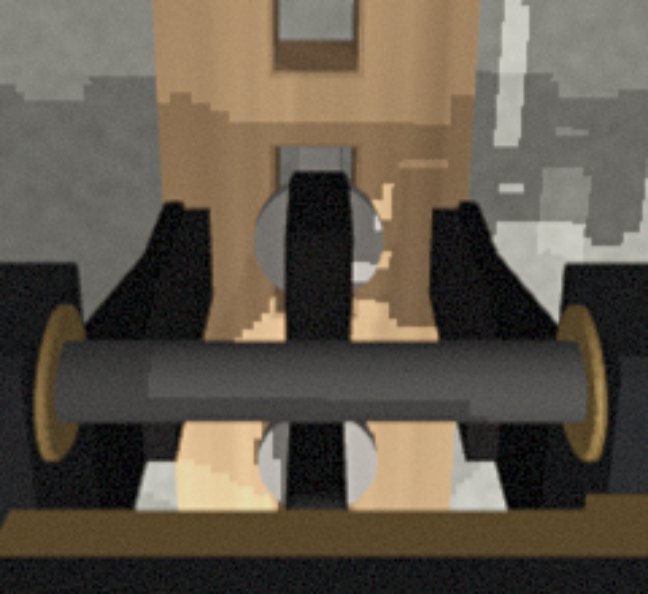

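carry_out(moves=[[0.5,-0.1,0.4,-0.1,0,0,0],[0.5,-0.1,0.4,-0.1,0,0,0],[0,-0.1,0.4,-0.1,0,0,0],[0,-0.1,0.4,-0.1,0,0,0],[0,-0.1,0.4,-0.1,0,0,0],[0,-0.1,0.4,-0.1,0,0,0],[0,-0.1,0.4,-0.1,0,0,0],[0,-0.1,0.4,-0.1,0,0,0]])

```text
time: 14.3
position: [0.5888, -0.193, 0.0585]
tool_rot: [0.503, -0.497, 0.497, -0.503]
ft_force: [0.0, -0.2, 0.4]
grip_width: 0.0115
```

Run:
```python
from h import *
plan(.589,-.193,.18,-89.4)
```

```text
t 14.3 pos [ 0.5888 -0.193   0.0585] yaw -89.38 q6 1.06 F [ 0.  -0.2  0.4] M [-0.03 -0.   -0.01] w 0.0115
PLAN [  0.   -12.15   0.02] [0. 0. 0.]
```

carry_out(moves=[[0,0,-2,0,0,0,0],[0,0,-6,0,0,0,0],[0,0,-10,0,0,0,0],[0,0,-12,0,0,0,0],[0,0,-12,0,0,0,0],[0,-34.2,-12,-6.8,0,0.104,0],[0,-34.2,-12,-6.8,0,0.104,0],[0,-34.2,-12,-6.8,0,0.104,0],[0,-34.2,-12,-6.8,0,0.104,0],[0,-34.2,-12,-6.8,0,0.104,0],[0,-34.2,-12,-6.8,0,0.104,0],[0,-34.2,-12,-6.8,0,0.104,0],[0,-34.2,-12,-6.8,0,0.104,0],[0,-34.2,-12,-6.8,0,0.104,0],[0,-34.2,-12,-6.8,0,0.104,0],[0,-34.2,-12,-6.8,0,0.104,0],[0,-34.2,-12,-6.8,0,0.104,0]])

```text
time: 16.0
position: [0.5175, 0.1469, 0.1783]
tool_rot: [-0.476, 0.523, -0.523, 0.475]
ft_force: [0.2, 0.3, -0.3]
grip_width: 0.0119
```

Run:
```python
from h import *
plan(.517,.1485,.105,-95.34)
```

```text
t 16.0 pos [0.5175 0.1469 0.1783] yaw -95.48 q6 1.74 F [ 0.2  0.3 -0.3] M [-0.02  0.03 -0.05] w 0.0119
PLAN [-0.16  7.33 -0.07] [ 0.    -0.002  0.   ]
```

carry_out(moves=[[0,-0.1,4,0,0,0,0],[0,-0.1,7.3,0,0,0,0],[0,-0.1,7.3,0,0,0,0],[0,-0.1,7.3,0,0,0,0],[0,-0.1,7.3,0,0,0,0],[0,-0.1,7.3,0,0,0,0],[0,-0.1,7.3,0,0,0,0]])

```text
time: 16.7
position: [0.5181, 0.1494, 0.107]
tool_rot: [0.475, -0.522, 0.523, -0.477]
ft_force: [0.3, -0.9, -1.2]
grip_width: 0.0121
```

Run:
```python
from h import *
plan(.517,.1485,.105,-95.34)
o,w=snap('wrist','w15')
cv2.imwrite('pics/w15c.png',cv2.resize(w[200:420,200:440,::-1],None,fx=2.7,fy=2.7))
```

```text
t 16.7 pos [0.5181 0.1494 0.107 ] yaw -95.34 q6 1.74 F [ 0.3 -0.9 -1.2] M [-0.02 -0.01  0.04] w 0.0121
PLAN [ 0.1  0.2 -0.1] [-0.003  0.    -0.001]
```

View pics/w15c.png

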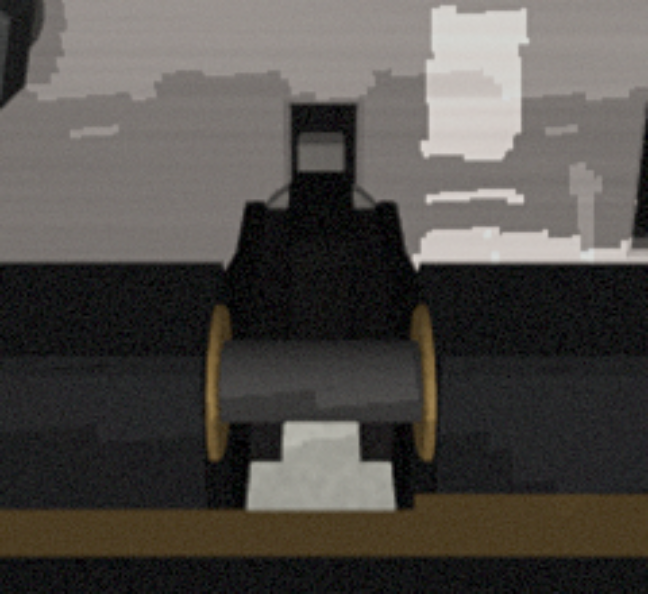

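```bash
cat >> h.py <<'E'
def fit(su,sv,fu,fv,h=.0306):
    "crop pixels: slot lateral mid su, far end sv; foot lateral mid fu, bottom edge fv -> needed tool shift mm (x,z)"
    o=robot.get_obs();c=lambda u,v:[[200+u/2.7,200+v/2.7]]
    s=rel(o,onplane('wrist',c(su,sv),.044,o)[0]);f=rel(o,onplane('wrist',c(fu,fv),o['position'][2]-h-.019,o)[0])
    print('slot end',s,'foot end',f,'shift x,z mm',(s[0]-f[0]).round(1),(s[2]-19-f[2]+16).round(1))
E
python3 - <<'E'
from h import *
fit(323.5,103,321.5,132);plan(.517,.1485,.076,-95.34)
E
```

```text
slot end [ 0.9 62.8 18.6] foot end [ 0.4 49.6 16.2] shift x,z mm 0.5 -0.6
t 16.75 pos [0.5179 0.1494 0.1067] yaw -95.34 q6 1.74 F [ 0.5  0.3 -0.3] M [ 0.04 -0.02 -0.01] w 0.0117
PLAN [ 0.1   3.07 -0.09] [-0.002  0.    -0.   ]
```

carry_out(moves=[[0,0.05,0.6,-0.06,0,0,0],[0,0.05,1.2,-0.06,0,0,0],[0,0.05,1.6,-0.06,0,0,0],[0,0.05,1.6,-0.06,0,0,0],[0,0.05,1.6,-0.06,0,0,0]])

```text
time: 17.25
position: [0.5164, 0.1489, 0.0892]
tool_rot: [-0.476, 0.523, -0.523, 0.476]
ft_force: [0.3, 0.6, -1.2]
grip_width: 0.0117
```

Run:
```python
from h import *
plan(.5175,.149,.0755,-95.34)
```

```text
t 17.25 pos [0.5164 0.1489 0.0892] yaw -95.34 q6 1.74 F [ 0.3  0.6 -1.2] M [0.01 0.03 0.01] w 0.0117
PLAN [-0.02  1.37  0.11] [0.001 0.    0.   ]
```

carry_out(moves=[[0,0,0.6,0.1,0,0,0],[0,0,1,0.1,0,0,0],[0,0,1.35,0.1,0,0,0],[0,0,1.35,0.1,0,0,0],[0,0,1.35,0.1,0,0,0],[0,0,1.35,0.1,0,0,0]])

```text
time: 17.85
position: [0.5177, 0.1488, 0.0762]
tool_rot: [0.476, -0.523, 0.523, -0.476]
ft_force: [-0.1, 0.4, -0.5]
grip_width: 0.0116
```

Run:
```python
from h import *
plan(.5175,.149,.0755,-5.34)
o,w=snap('wrist','w16')
cv2.imwrite('pics/w16c.png',cv2.resize(w[200:420,200:440,::-1],None,fx=2,fy=2))
```

```text
t 17.85 pos [0.5177 0.1488 0.0762] yaw -95.34 q6 1.74 F [-0.1  0.4 -0.5] M [ 0.05  0.02 -0.05] w 0.0116
PLAN [-0.02  0.07 -0.02] [-0.    -1.571  0.   ]
```

View pics/w16c.png

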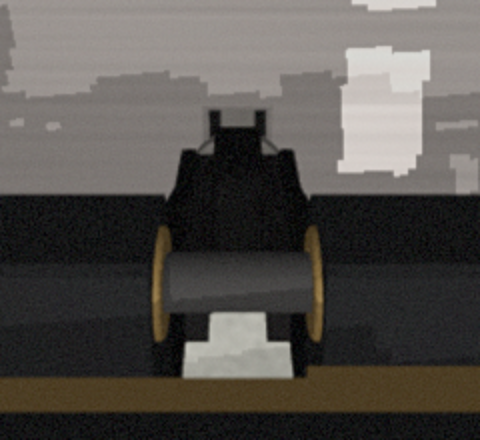

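In the slot, centred. Turn, lower, release, retreat.

carry_out(moves=[[0,0,0.1,0,0,0,0],[0,0,0.1,0,0,-1.57,0],[0,0,0.1,0,0,-1.57,0],[0,0,0.1,0,0,-1.57,0],[0,0,0.1,0,0,-1.57,0],[0,0,0.1,0,0,-1.57,0],[0,0,0.1,0,0,-1.57,0],[0,0,0.1,0,0,-1.57,0],[0,0,0.1,0,0,-1.57,0],[0,0,0.1,0,0,-1.57,0],[0,0,0.1,0,0,-1.57,0],[0,0,0.1,0,0,-1.57,0],[0,0,0.1,0,0,-1.57,0],[0,0,0.1,0,0,-1.57,0]])

```text
time: 19.3
position: [0.5176, 0.1488, 0.0751]
tool_rot: [-0.706, 0.034, -0.034, 0.706]
ft_force: [0.2, -0.5, -1.1]
grip_width: 0.0115
```

Run:
```python
from h import *
plan(.5175,.149,.0755,-5.34)
```

```text
t 19.3 pos [0.5176 0.1488 0.0751] yaw -5.48 q6 0.17 F [ 0.2 -0.5 -1.1] M [-0.08 -0.11  0.01] w 0.0115
PLAN [-0.01 -0.04  0.02] [-0.    -0.002  0.   ]
```

carry_out(moves=[[0.4,0,0.05,0,0,0,0],[0.4,0,0.05,0,0,0,0],[0.4,0,0.05,0,0,0,0],[0.4,0,0.05,0,0,0,0],[0.4,0,-2,0,0,0,0],[0.4,0,-5,0,0,0,0],[0.4,0,-9,0,0,0,0],[0.5,0,-9,0,0,0,0],[0.5,4.9,-9,-33.9,0,1.466,0],[0.5,4.9,-9,-33.9,0,1.466,0],[0.5,4.9,-9,-33.9,0,1.466,0],[0.5,4.9,-9,-33.9,0,1.466,0],[0.5,4.9,-9,-33.9,0,1.466,0],[0.5,4.9,-9,-33.9,0,1.466,0],[0.5,4.9,-9,-33.9,0,1.466,0],[0.5,4.9,-9,-33.9,0,1.466,0],[0.5,4.9,-9,-33.9,0,1.466,0],[0.5,4.9,-9,-33.9,0,1.466,0],[0.5,4.9,-9,-33.9,0,1.466,0],[0.5,4.9,-9,-33.9,0,1.466,0]])

```text
time: 21.3
position: [0.5342, -0.1931, 0.1646]
tool_rot: [0.503, -0.497, 0.496, -0.503]
ft_force: [0.2, -0.1, -0.9]
grip_width: 0.0437
```

Run:
```python
from h import *
o,w=snap('wrist','w17');plan(.5345,-.1935,.061,-89.4)
wingw(o,w,'wing')
snap('top','t17')
```

```text
t 21.35 pos [ 0.5343 -0.1931  0.1647] yaw -89.25 q6 1.01 F [-0.4 -0.4 -0.4] M [0.01 0.05 0.01] w 0.0435
PLAN [ 0.04 10.37  0.02] [ 0.001  0.003 -0.   ]
wing [319.0, 287.5] 15 24 [ 0.4911 -0.1942  0.047 ]
wing [369.5, 287.0] 20 25 [ 0.4921 -0.2366  0.047 ]
wing [268.5, 287.0] 18 25 [ 0.491  -0.1518  0.047 ]
wing [320.0, 238.5] 15 48 [ 0.5345 -0.1944  0.047 ]
```

View pics/w17.png

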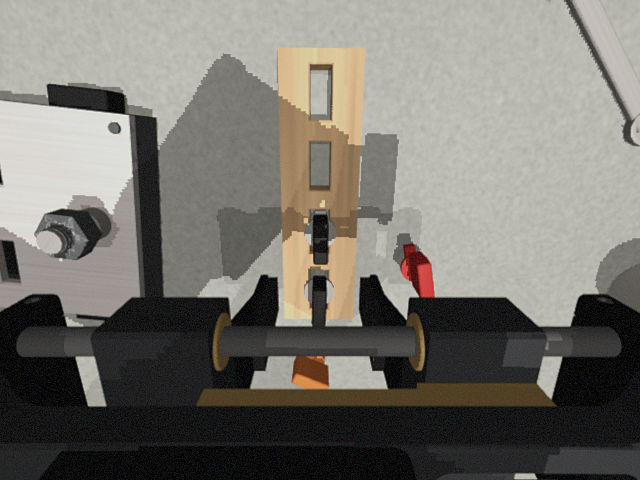

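View pics/t17.png

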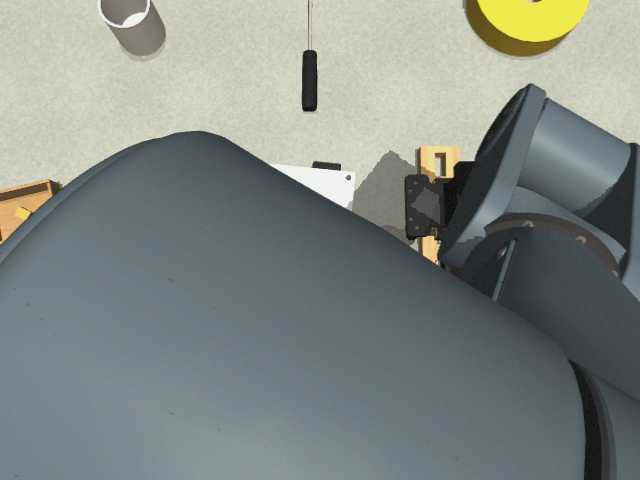

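carry_out(moves=[[0.5,0.1,4,0,0,0,0],[0.5,0.1,8,0,0,0,0],[0.5,0.1,10,0,0,0,0],[0.5,0.1,10.5,0,0,0,0],[0.5,0.1,10.5,0,0,0,0],[0.5,0.1,10.5,0,0,0,0]])

```text
time: 22.0
position: [0.5354, -0.1947, 0.0611]
tool_rot: [-0.503, 0.496, -0.498, 0.503]
ft_force: [-0.4, -0.0, 0.4]
grip_width: 0.0437
```

Run:
```python
from h import *
plan(.5345,-.1935,.059,-89.4)
```

```text
t 22.0 pos [ 0.5354 -0.1947  0.0611] yaw -89.35 q6 1.01 F [-0.4 -0.   0.4] M [-0.02  0.01  0.03] w 0.0437
PLAN [-0.12  0.21 -0.09] [-0.002  0.001  0.001]
```

carry_out(moves=[[0.5,-0.05,0,0,0,0,0],[0.5,-0.05,0,0,0,0,0],[0,-0.05,0,0,0,0,0],[0,-0.05,0,0,0,0,0],[0,-0.05,0,0,0,0,0],[0,-0.05,0,0,0,0,0],[0,-0.05,0,0,0,0,0],[0,-0.05,0,0,0,0,0]])

```text
time: 22.8
position: [0.5345, -0.1939, 0.06]
tool_rot: [0.503, -0.497, 0.497, -0.503]
ft_force: [-1.1, -0.5, 0.2]
grip_width: 0.0117
```

Run:
```python
from h import *
plan(.592,.0575,.18,-95.34)
```

```text
t 22.8 pos [ 0.5345 -0.1939  0.06  ] yaw -89.38 q6 1.02 F [-1.1 -0.5  0.2] M [-0.04  0.03 -0.  ] w 0.0117
PLAN [-25.07 -12.     6.02] [ 0.     0.104 -0.   ]
```

carry_out(moves=[[0,0,-2,0,0,0,0],[0,0,-6,0,0,0,0],[0,0,-10,0,0,0,0],[0,0,-12,0,0,0,0],[0,0,-12,0,0,0,0],[0,-25.2,-12,6,0,0.104,0],[0,-25.2,-12,6,0,0.104,0],[0,-25.2,-12,6,0,0.104,0],[0,-25.2,-12,6,0,0.104,0],[0,-25.2,-12,6,0,0.104,0],[0,-25.2,-12,6,0,0.104,0],[0,-25.2,-12,6,0,0.104,0],[0,-25.2,-12,6,0,0.104,0],[0,-25.2,-12,6,0,0.104,0],[0,-25.2,-12,6,0,0.104,0]])

```text
time: 24.3
position: [0.5916, 0.0571, 0.1798]
tool_rot: [-0.476, 0.523, -0.523, 0.475]
ft_force: [0.1, -0.5, -0.2]
grip_width: 0.012
```

Run:
```python
from h import *
plan(.592,.0575,.107,-95.34)
```

```text
t 24.3 pos [0.5916 0.0571 0.1798] yaw -95.48 q6 1.58 F [ 0.1 -0.5 -0.2] M [-0.03  0.05  0.03] w 0.012
PLAN [-0.05  7.28  0.04] [ 0.001 -0.003  0.   ]
```

carry_out(moves=[[0,0,4,0,0,0,0],[0,0,7.3,0,0,0,0],[0,0,7.3,0,0,0,0],[0,0,7.3,0,0,0,0],[0,0,7.3,0,0,0,0],[0,0,7.3,0,0,0,0],[0,0,7.3,0,0,0,0]])

```text
time: 25.0
position: [0.5927, 0.0587, 0.1086]
tool_rot: [0.475, -0.522, 0.524, -0.477]
ft_force: [-0.7, 0.3, -0.5]
grip_width: 0.012
```

Run:
```python
from h import *
plan(.592,.0575,.0775,-95.34)
o,w=snap('wrist','w18')
cv2.imwrite('pics/w18c.png',cv2.resize(w[200:420,200:440,::-1],None,fx=2.7,fy=2.7))
```

```text
t 25.0 pos [0.5927 0.0587 0.1086] yaw -95.34 q6 1.58 F [-0.7  0.3 -0.5] M [0.05 0.05 0.01] w 0.012
PLAN [ 0.13  3.11 -0.07] [-0.003  0.    -0.   ]
```

View pics/w18c.png

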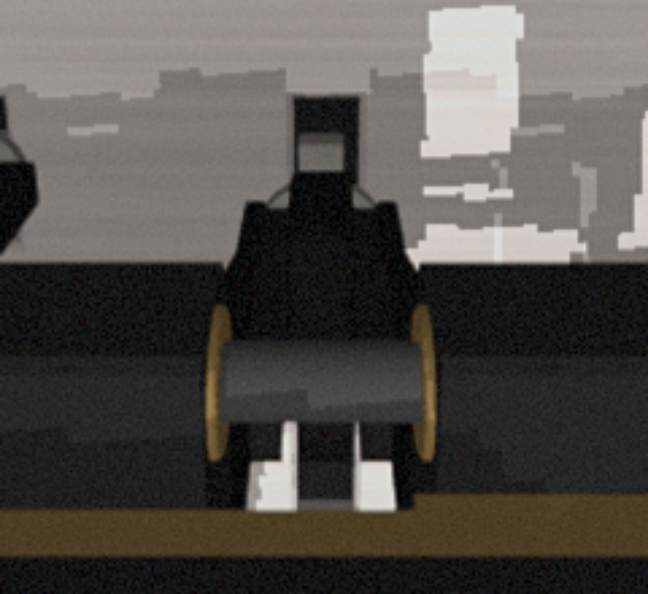

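Run:
```python
from h import *
fit(326.5,97,321.5,133,.032)
```

```text
slot end [ 1.6 64.4 19.6] foot end [ 0.4 51.  15.5] shift x,z mm 1.2 1.1
```

carry_out(moves=[[0,0.08,0.6,0.15,0,0,0],[0,0.08,1.2,0.15,0,0,0],[0,0.08,1.6,0.15,0,0,0],[0,0.08,1.6,0.15,0,0,0],[0,0.08,1.6,0.15,0,0,0]])

```text
time: 25.55
position: [0.593, 0.058, 0.0906]
tool_rot: [-0.476, 0.523, -0.523, 0.476]
ft_force: [-0.3, -0.5, -0.6]
grip_width: 0.0118
```

Run:
```python
from h import *
plan(.5935,.0574,.0768,-95.34)
```

```text
t 25.55 pos [0.593  0.058  0.0906] yaw -95.34 q6 1.57 F [-0.3 -0.5 -0.6] M [ 0.04 -0.01  0.01] w 0.0118
PLAN [0.05 1.38 0.06] [ 0.001  0.    -0.   ]
```

carry_out(moves=[[0,0.05,0.6,0.05,0,0,0],[0,0.05,1,0.05,0,0,0],[0,0.05,1.4,0.05,0,0,0],[0,0.05,1.4,0.05,0,0,0],[0,0.05,1.4,0.05,0,0,0],[0,0.05,1.4,0.05,0,0,0]])

```text
time: 26.15
position: [0.5937, 0.0573, 0.0771]
tool_rot: [0.476, -0.523, 0.523, -0.476]
ft_force: [-0.1, -0.5, -0.4]
grip_width: 0.0118
```

Run:
```python
from h import *
plan(.5935,.0574,.0765,-5.34)
o,w=snap('wrist','w19')
cv2.imwrite('pics/w19c.png',cv2.resize(w[200:420,200:440,::-1],None,fx=2,fy=2))
```

```text
t 26.15 pos [0.5937 0.0573 0.0771] yaw -95.34 q6 1.57 F [-0.1 -0.5 -0.4] M [0.03 0.01 0.03] w 0.0118
PLAN [-0.    0.06 -0.02] [-0.    -1.571  0.   ]
```

View pics/w19c.png

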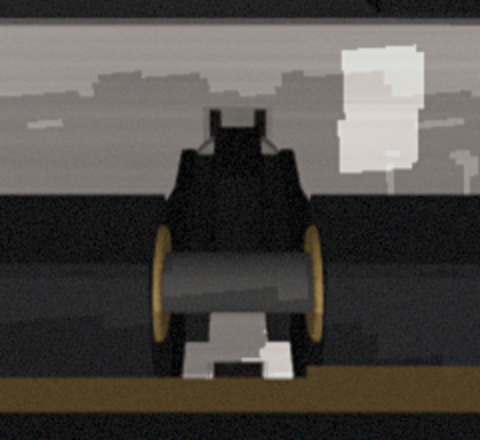

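carry_out(moves=[[0,0,0.08,0,0,0,0],[0,0,0.08,0,0,-1.57,0],[0,0,0.08,0,0,-1.57,0],[0,0,0.08,0,0,-1.57,0],[0,0,0.08,0,0,-1.57,0],[0,0,0.08,0,0,-1.57,0],[0,0,0.08,0,0,-1.57,0],[0,0,0.08,0,0,-1.57,0],[0,0,0.08,0,0,-1.57,0],[0,0,0.08,0,0,-1.57,0],[0,0,0.08,0,0,-1.57,0],[0,0,0.08,0,0,-1.57,0],[0,0,0.08,0,0,-1.57,0],[0,0,0.08,0,0,-1.57,0]])

```text
time: 27.6
position: [0.5937, 0.0573, 0.0763]
tool_rot: [-0.706, 0.034, -0.034, 0.706]
ft_force: [-1.3, 0.1, -0.6]
grip_width: 0.0118
```

Run:
```python
from h import *
plan(.479,-.194,.0765,-89.4)
```

```text
t 27.6 pos [0.5937 0.0573 0.0763] yaw -5.48 q6 0.0 F [-1.3  0.1 -0.6] M [ 0.02 -0.13  0.02] w 0.0118
PLAN [-9.020e+00 -2.000e-02 -2.611e+01] [-0.     1.465  0.   ]
```

carry_out(moves=[[0.4,0,0.05,0,0,0,0],[0.4,0,0.05,0,0,0,0],[0.4,0,0.05,0,0,0,0],[0.4,0,0.05,0,0,0,0],[0.4,0,-2,0,0,0,0],[0.4,0,-5,0,0,0,0],[0.4,0,-9,0,0,0,0],[0.5,0,-9,0,0,0,0],[0.5,-9,-9,-26.1,0,1.465,0],[0.5,-9,-9,-26.1,0,1.465,0],[0.5,-9,-9,-26.1,0,1.465,0],[0.5,-9,-9,-26.1,0,1.465,0],[0.5,-9,-9,-26.1,0,1.465,0],[0.5,-9,-9,-26.1,0,1.465,0],[0.5,-9,-9,-26.1,0,1.465,0],[0.5,-9,-9,-26.1,0,1.465,0],[0.5,-9,-9,-26.1,0,1.465,0],[0.5,-9,-9,-26.1,0,1.465,0],[0.5,-9,-9,-26.1,0,1.465,0],[0.5,-9,-9,-26.1,0,1.465,0]])

```text
time: 29.6
position: [0.4793, -0.1939, 0.166]
tool_rot: [0.504, -0.497, 0.496, -0.503]
ft_force: [-0.5, -1.1, -0.1]
grip_width: 0.0437
```

Run:
```python
from h import *
o,w=snap('wrist','w20');plan(.479,-.194,.061,-89.4)
wingw(o,w,'wing')
snap('side','s20')
```

```text
t 29.65 pos [ 0.4794 -0.1939  0.166 ] yaw -89.2 q6 0.96 F [-0.  -0.1  0.2] M [ 0.06 -0.02  0.  ] w 0.0436
PLAN [ 1.00e-02  1.05e+01 -4.00e-02] [ 0.     0.003 -0.   ]
wing [369.5, 287.0] 20 25 [ 0.4367 -0.2377  0.047 ]
wing [268.5, 287.0] 18 25 [ 0.4354 -0.1524  0.047 ]
wing [318.5, 238.0] 16 47 [ 0.4796 -0.194   0.047 ]
```

View pics/w20.png

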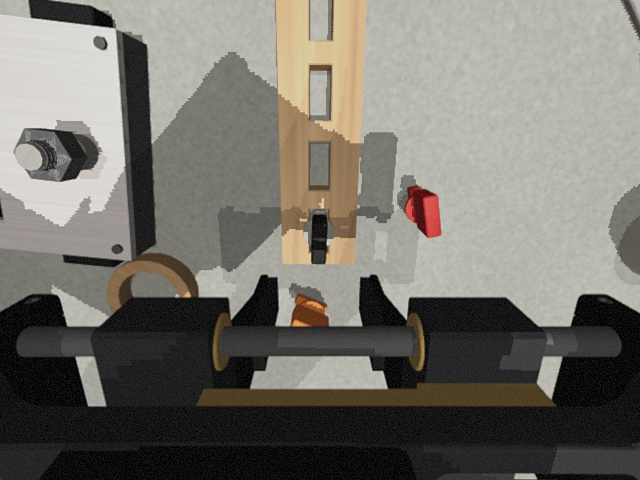

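View pics/s20.png

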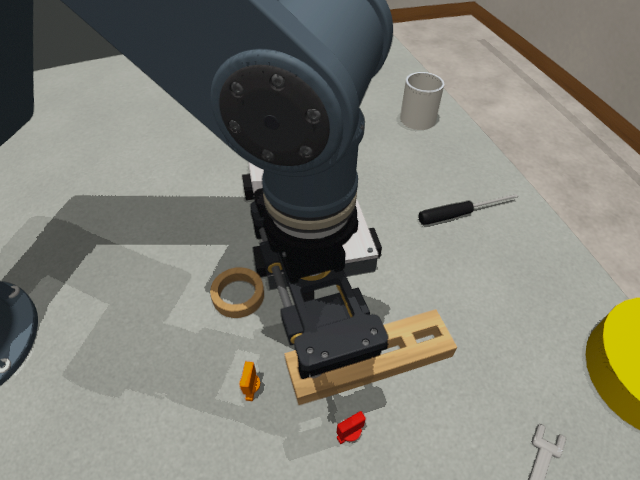

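carry_out(moves=[[0.5,0,4,0,0,0,0],[0.5,0,8,0,0,0,0],[0.5,0,10,0,0,0,0],[0.5,0,10.6,0,0,0,0],[0.5,0,10.6,0,0,0,0],[0.5,0,10.6,0,0,0,0],[0.5,0,10.6,0,0,0,0]])

```text
time: 30.4
position: [0.4804, -0.1946, 0.0616]
tool_rot: [-0.503, 0.496, -0.498, 0.503]
ft_force: [0.4, -0.6, 0.3]
grip_width: 0.0433
```

Run:
```python
from h import *
plan(.479,-.194,.06,-89.4)
```

```text
t 30.4 pos [ 0.4804 -0.1946  0.0616] yaw -89.3 q6 0.96 F [ 0.4 -0.6  0.3] M [ 0.01 -0.    0.02] w 0.0433
PLAN [-0.06  0.15 -0.14] [-0.002  0.002  0.002]
```

carry_out(moves=[[0.5,0,0.05,-0.05,0,0,0],[0.5,0,0.05,-0.05,0,0,0],[0,0,0.05,-0.05,0,0,0],[0,0,0.05,-0.05,0,0,0],[0,0,0.05,-0.05,0,0,0],[0,0,0.05,-0.05,0,0,0],[0,0,0.05,-0.05,0,0,0],[0,0,0.05,-0.05,0,0,0]])

```text
time: 31.2
position: [0.479, -0.1941, 0.0597]
tool_rot: [0.503, -0.497, 0.497, -0.503]
ft_force: [0.9, -0.6, -0.2]
grip_width: 0.0118
```

Run:
```python
from h import *
plan(.510,.065,.18,-95.34)
```

```text
t 31.2 pos [ 0.479  -0.1941  0.0597] yaw -89.32 q6 0.96 F [ 0.9 -0.6 -0.2] M [0.05 0.   0.03] w 0.0118
PLAN [-25.87 -12.03   3.4 ] [ 0.     0.105 -0.   ]
```

carry_out(moves=[[0,0,-2,0,0,0,0],[0,0,-6,0,0,0,0],[0,0,-10,0,0,0,0],[0,0,-12,0,0,0,0],[0,0,-12,0,0,0,0],[0,-26,-12,3.4,0,0.104,0],[0,-26,-12,3.4,0,0.104,0],[0,-26,-12,3.4,0,0.104,0],[0,-26,-12,3.4,0,0.104,0],[0,-26,-12,3.4,0,0.104,0],[0,-26,-12,3.4,0,0.104,0],[0,-26,-12,3.4,0,0.104,0],[0,-26,-12,3.4,0,0.104,0],[0,-26,-12,3.4,0,0.104,0],[0,-26,-12,3.4,0,0.104,0]])

```text
time: 32.7
position: [0.51, 0.0647, 0.1795]
tool_rot: [-0.476, 0.523, -0.523, 0.476]
ft_force: [0.7, -0.1, 0.1]
grip_width: 0.0118
```

Run:
```python
from h import *
plan(.510,.065,.107,-95.34)
```

```text
t 32.7 pos [0.51   0.0647 0.1795] yaw -95.43 q6 1.57 F [ 0.7 -0.1  0.1] M [-0.01  0.02 -0.02] w 0.0118
PLAN [-0.04  7.25 -0.  ] [ 0.    -0.002  0.   ]
```

carry_out(moves=[[0,0,4,0,0,0,0],[0,0,7.2,0,0,0,0],[0,0,7.2,0,0,0,0],[0,0,7.2,0,0,0,0],[0,0,7.2,0,0,0,0],[0,0,7.2,0,0,0,0],[0,0,7.2,0,0,0,0]])

```text
time: 33.4
position: [0.5108, 0.0662, 0.1091]
tool_rot: [0.476, -0.522, 0.523, -0.477]
ft_force: [-0.9, -0.2, -1.1]
grip_width: 0.0116
```

Run:
```python
from h import *
plan(.510,.065,.0775,-95.34)
o,w=snap('wrist','w21')
cv2.imwrite('pics/w21c.png',cv2.resize(w[200:420,200:440,::-1],None,fx=2.7,fy=2.7))
```

```text
t 33.4 pos [0.5108 0.0662 0.1091] yaw -95.28 q6 1.57 F [-0.9 -0.2 -1.1] M [-0.    0.07 -0.05] w 0.0116
PLAN [ 0.13  3.16 -0.08] [-0.003  0.001 -0.   ]
```

View pics/w21c.png

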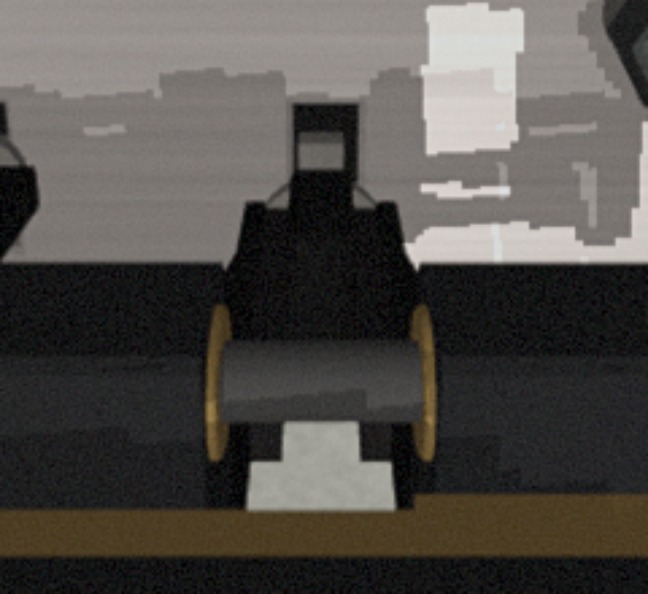

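Run:
```python
from h import *
fit(326,104,321.5,131.5,.0317)
```

```text
slot end [ 1.5 64.9 17.7] foot end [ 0.4 50.7 15.9] shift x,z mm 1.1 -1.2
```

carry_out(moves=[[0,0.06,0.6,0,0,0,0],[0,0.06,1.2,0,0,0,0],[0,0.06,1.6,0,0,0,0],[0,0.06,1.6,0,0,0,0],[0,0.06,1.6,0,0,0,0]])

```text
time: 33.95
position: [0.5098, 0.0658, 0.0914]
tool_rot: [-0.477, 0.523, -0.522, 0.476]
ft_force: [0.3, -0.2, -0.9]
grip_width: 0.0122
```

Run:
```python
from h import *
plan(.5096,.0652,.0765,-95.34)
```

```text
t 33.95 pos [0.5098 0.0658 0.0914] yaw -95.28 q6 1.57 F [ 0.3 -0.2 -0.9] M [-0.04 -0.02  0.  ] w 0.0122
PLAN [ 0.06  1.49 -0.01] [ 0.001  0.001 -0.   ]
```

carry_out(moves=[[0,0.04,0.6,0,0,0,0],[0,0.04,1,0,0,0,0],[0,0.04,1.45,0,0,0,0],[0,0.04,1.45,0,0,0,0],[0,0.04,1.45,0,0,0,0],[0,0.04,1.45,0,0,0,0]])

```text
time: 34.55
position: [0.51, 0.0653, 0.0773]
tool_rot: [0.476, -0.522, 0.523, -0.476]
ft_force: [0.7, 0.2, -0.9]
grip_width: 0.0123
```

Run:
```python
from h import *
plan(.5096,.0652,.0762,-5.34)
o,w=snap('wrist','w22')
cv2.imwrite('pics/w22c.png',cv2.resize(w[200:420,200:440,::-1],None,fx=2,fy=2))
```

```text
t 34.55 pos [0.51   0.0653 0.0773] yaw -95.28 q6 1.57 F [ 0.7  0.2 -0.9] M [0.04 0.02 0.01] w 0.0123
PLAN [ 0.01  0.11 -0.04] [-0.   -1.57  0.  ]
```

View pics/w22c.png

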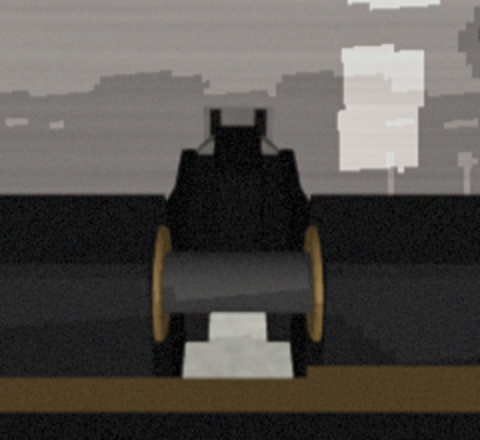

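carry_out(moves=[[0,0,0.1,0,0,0,0],[0,0,0.1,0,0,-1.57,0],[0,0,0.1,0,0,-1.57,0],[0,0,0.1,0,0,-1.57,0],[0,0,0.1,0,0,-1.57,0],[0,0,0.1,0,0,-1.57,0],[0,0,0.1,0,0,-1.57,0],[0,0,0.1,0,0,-1.57,0],[0,0,0.1,0,0,-1.57,0],[0,0,0.1,0,0,-1.57,0],[0,0,0.1,0,0,-1.57,0],[0,0,0.1,0,0,-1.57,0],[0,0,0.1,0,0,-1.57,0],[0,0,0.1,0,0,-1.57,0]])

```text
time: 36.0
position: [0.51, 0.0653, 0.0763]
tool_rot: [0.706, -0.033, 0.034, -0.706]
ft_force: [-0.3, 0.2, -0.5]
grip_width: 0.0116
```

Run:
```python
from h import *
plan(.5096,.0652,.0762,-5.34)
```

```text
t 36.0 pos [0.51   0.0653 0.0763] yaw -5.42 q6 0.0 F [-0.3  0.2 -0.5] M [-0.   -0.07  0.01] w 0.0116
PLAN [-0.04  0.01 -0.01] [-0.    -0.001  0.   ]
```

carry_out(moves=[[0.4,0,0.05,0,0,0,0],[0.4,0,0.05,0,0,0,0],[0.4,0,0.05,0,0,0,0],[0.4,0,0.05,0,0,0,0],[0.4,0,-2,0,0,0,0],[0.4,0,-5,0,0,0,0],[0.4,0,-9,0,0,0,0],[0.4,0,-13,0,0,0,0],[1,4.2,-21,4.2,0,0,0],[1,4.2,-21,4.2,0,0,0],[1,4.2,-21,4.2,0,0,0],[1,4.2,-21,4.2,0,0,0],[1,4.2,-21,4.2,0,0,0]])

```text
time: 37.3
position: [0.5537, 0.103, 0.2846]
tool_rot: [0.706, -0.034, 0.031, -0.706]
ft_force: [-0.5, 0.5, -1.9]
grip_width: 0.0671
```

Run:
```python
from h import *
plan(.544,-.012,.15,-5.34)
o,w=snap('wrist','w23')
o,w=snap('side','s23')
cv2.imwrite('pics/s23c.png',cv2.resize(w[100:290,230:390,::-1],None,fx=3.1,fy=3.1,interpolation=cv2.INTER_CUBIC))
```

```text
t 37.3 pos [0.5537 0.103  0.2846] yaw -5.33 q6 0.08 F [-0.5  0.5 -1.9] M [ 0.01 -0.07 -0.  ] w 0.0671
PLAN [  0.17  13.46 -11.53] [ 0.001  0.    -0.004]
```

View pics/w23.png

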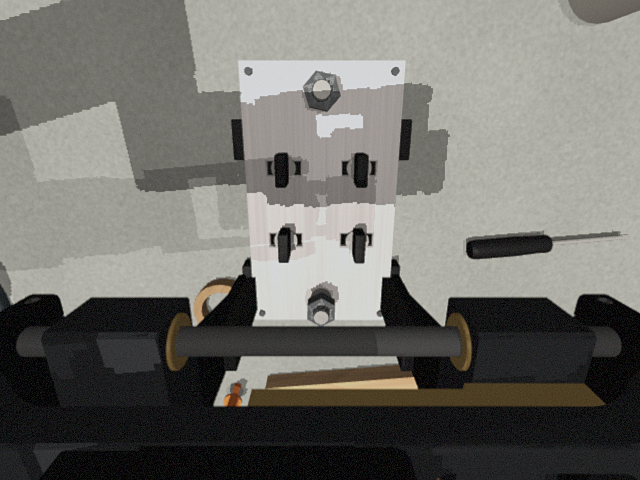

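View pics/s23c.png

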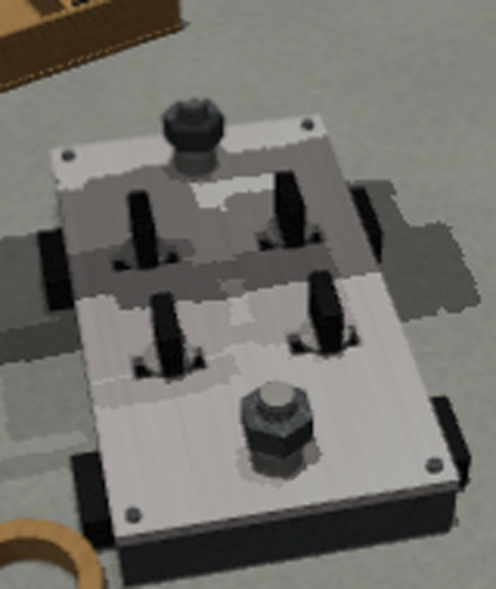

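carry_out(moves=[[1,0.2,9,-11.6,0,-2.3,0],[1,0.2,9,-11.6,0,-2.3,0],[1,0.2,9,-11.6,0,-2.3,0],[1,0.2,9,-11.6,0,-2.3,0],[1,0.2,9,-11.6,0,-2.3,0],[1,0.2,9,-11.6,0,-2.3,0],[1,0.2,9,-11.6,0,-2.3,0],[1,0.2,9,-11.6,0,-2.3,0],[1,0.2,9,-11.6,0,-2.3,0],[1,0.2,9,-11.6,0,-2.3,0],[1,0.2,9,-11.6,0,-2.3,0],[1,0.2,9,-11.6,0,-2.3,0],[1,0.2,9,-11.6,0,-2.3,0],[1,0.2,9,-11.6,0,-2.3,0],[1,0.2,9,-11.6,0,-2.3,0],[1,0.2,9,-11.6,0,-2.3,0],[1,0.2,9,-11.6,0,-2.3,0],[1,0.2,9,-11.6,0,-2.3,0],[1,0.2,9,-11.6,0,-2.3,0]])

```text
time: 39.3
position: [0.5464, -0.0126, 0.1958]
tool_rot: [-0.319, -0.631, 0.631, 0.319]
ft_force: [0.4, 1.0, 0.4]
grip_width: 0.0875
```

Run:
```python
from h import *
plan(.5445,-.0135,.15)
o,w=snap('wrist','w24')
cv2.imwrite('pics/w24c.png',cv2.resize(w[150:350,220:420,::-1],None,fx=3,fy=3,interpolation=cv2.INTER_CUBIC))
print(proj('wrist',[[.5445,-.0135,.092],[.5445,-.0135,.078]],o))
```

```text
t 39.3 pos [ 0.5464 -0.0126  0.1958] yaw 126.38 q6 -2.43 F [0.4 1.  0.4] M [ 0.13 -0.11  0.03] w 0.0875
PLAN [0.03 4.58 0.2 ] [-0.001  0.     0.001]
[[318.55415779 242.56458529]
 [318.52649154 236.91733202]]
```

View pics/w24.png

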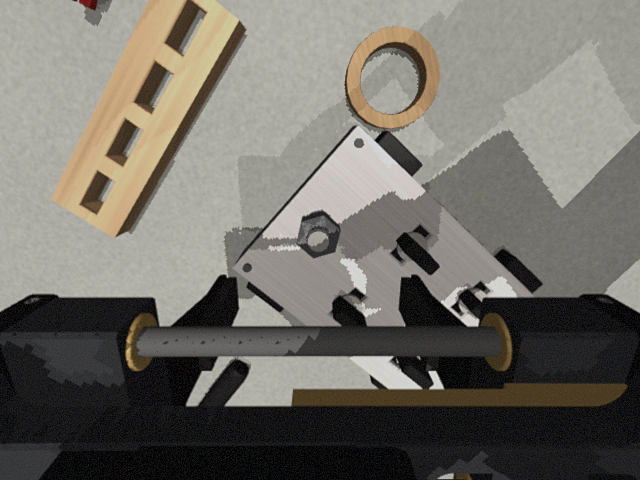

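View pics/w24c.png

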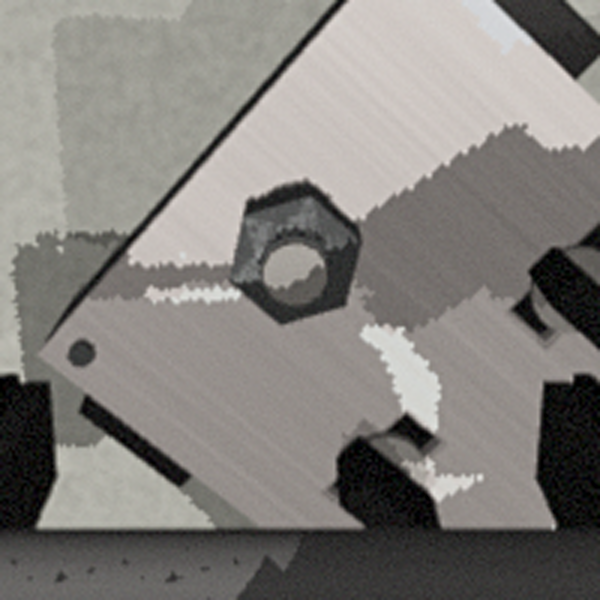

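```bash
cat >> h.py <<'E'
def hexa(o,pts,z,s=3.,u0=220,v0=150):
    P=np.array([[u0+u/s,v0+v/s] for u,v in pts]);Q=np.array([rel(o,p) for p in onplane('wrist',P,z,o)])[:,[0,2]]
    c=Q.mean(0);d=Q-c;a=np.degrees(np.arctan2(-d[:,1],d[:,0]))
    m=np.degrees(np.angle(np.exp(6j*np.radians(a)).mean()))/6
    print('centre tool x,z mm',c.round(1),'R',np.linalg.norm(d,axis=1).round(1),'corner',a.round(1),'flat normal ry deg',round(m+30,1),round(m-30,1))
E
python3 - <<'E'
from h import *
o=robot.get_obs()
hexa(o,[(247,213),(308,197),(358,243),(346,305),(283,323),(234,275)],.080)
print('post',rel(o,onplane('wrist',[[220+294/3,150+272/3]],.092,o)[0]))
E
```

```text
centre tool x,z mm [0.4 2.8] R [18.2 17.4 17.  18.5 18.2 17. ] corner [-134.7  -79.7  -16.1   43.4  101.3  165.8] flat normal ry deg 13.3 -46.7
post [ -0.2 103.9   3.5]
```

carry_out(moves=[[0.55,0,0,0.25,0,0.232,0],[0.55,0,2,0.25,0,0.232,0],[0.55,0,5,0.25,0,0.232,0],[0.55,0,5,0.25,0,0.232,0],[0.55,0,5,0.25,0,0.232,0],[0.55,0,5,0.25,0,0.232,0],[0.55,0,5,0.25,0,0.232,0]], force=25)

```text
time: 40.05
position: [0.5457, -0.0141, 0.1476]
tool_rot: [0.39, 0.591, -0.59, -0.389]
ft_force: [0.3, -0.4, 1.0]
grip_width: 0.0485
```

Run:
```python
from h import *
plan(.5445,-.0135,.087)
o,w=snap('wrist','w25')
cv2.imwrite('pics/w25c.png',cv2.resize(w[180:360,220:420,::-1],None,fx=3,fy=3,interpolation=cv2.INTER_CUBIC))
```

```text
t 40.05 pos [ 0.5457 -0.0141  0.1476] yaw 113.16 q6 -2.21 F [ 0.3 -0.4  1. ] M [ 0.12 -0.12 -0.06] w 0.0485
PLAN [0.11 6.06 0.1 ] [ 0.002  0.    -0.002]
```

View pics/w25c.png

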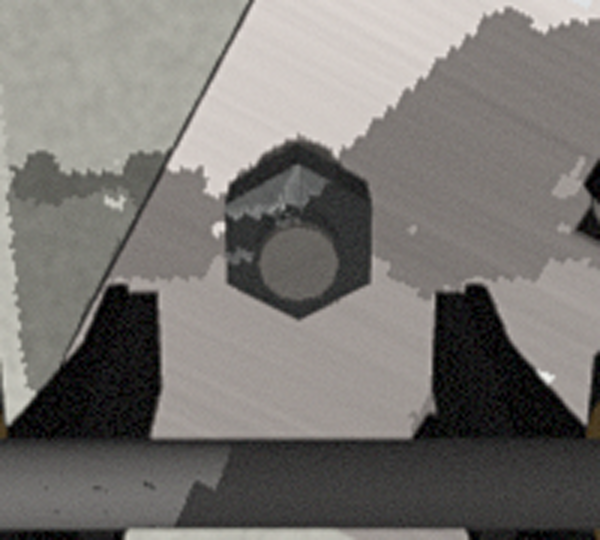

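Run:
```python
from h import *
o=robot.get_obs()
print('post',rel(o,onplane('wrist',[[220+298/3,180+262/3]],.092,o)[0]))
hexa(o,[(228,195),(299,160),(370,190),(370,284),(299,319),(228,284)],.080,3.,220,180)
```

```text
post [ 0.7 55.5  2.2]
centre tool x,z mm [0.9 2.3] R [18.5 18.4 19.1 19.  19.2 18.9] corner [-146.   -90.1  -37.1   33.8   89.8  146.2] flat normal ry deg 59.5 -0.5
```

carry_out(moves=[[0.55,0.06,1,0.17,0,0,0],[0.55,0.06,3,0.17,0,0,0],[0.55,0.06,5,0.17,0,0,0],[0.55,0.06,6,0.17,0,0,0],[0.55,0.06,6,0.17,0,0,0],[0.55,0.06,6,0.17,0,0,0],[0.55,0.06,6,0.17,0,0,0]])

```text
time: 40.8
position: [0.5437, -0.0142, 0.087]
tool_rot: [0.39, 0.59, -0.59, -0.389]
ft_force: [0.3, -0.4, 0.6]
grip_width: 0.0479
```

Run:
```python
from h import *
plan(.5445,-.0135,.086)
o,w=snap('wrist','w26')
cv2.imwrite('pics/w26c.png',cv2.resize(w[180:400,220:420,::-1],None,fx=2.7,fy=2.7,interpolation=cv2.INTER_CUBIC))
print(proj('wrist',[o['position']+[0,0,.092-o['position'][2]]],o))
```

```text
t 40.8 pos [ 0.5437 -0.0142  0.087 ] yaw 113.16 q6 -2.21 F [ 0.3 -0.4  0.6] M [ 0.16 -0.17  0.01] w 0.0479
PLAN [ 0.03  0.1  -0.1 ] [ 0.001  0.    -0.001]
[[318.19272611 324.62634968]]
```

View pics/w26c.png

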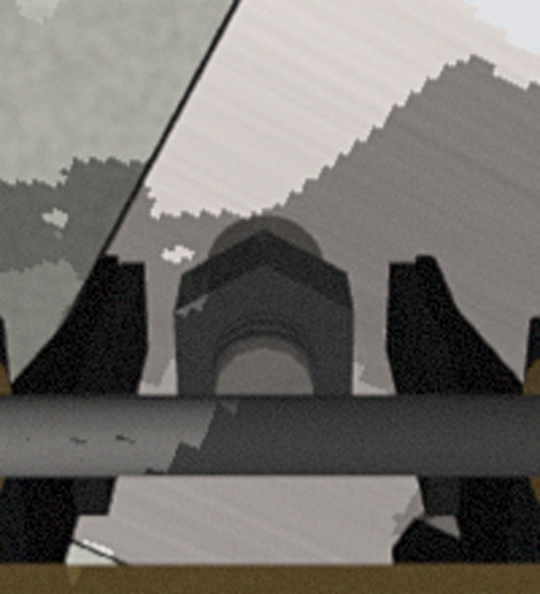

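carry_out(moves=[[0,0,0.05,0.03,0,0,0],[0,0,0.05,0.03,0,0,0],[0,0,0.05,0.03,0,0,0],[0,0,0.05,0.03,0,0,0],[0,0,0.05,0.03,0,0,0]])

```text
time: 41.35
position: [0.5432, -0.0148, 0.0861]
tool_rot: [-0.39, -0.59, 0.59, 0.389]
ft_force: [-1.2, -2.8, 2.3]
grip_width: 0.0316
```

Run:
```python
from h import *
plan(.5445,-.0135,.086)
```

```text
t 41.35 pos [ 0.5432 -0.0148  0.0861] yaw 113.18 q6 -2.21 F [-1.2 -2.8  2.3] M [-0.48 -0.1   0.06] w 0.0316
PLAN [ 0.07  0.01 -0.17] [ 0.001  0.    -0.001]
```

carry_out(moves=[[0,0,0.02,0,0,0.15,0],[0,0,0.04,0,0,0.3,0],[0,0,0.06,0,0,0.45,0],[0,0,0.08,0,0,0.6,0],[0,0,0.1,0,0,0.75,0],[0,0,0.11,0,0,0.9,0],[0,0,0.13,0,0,1.05,0],[0,0,0.15,0,0,1.2,0]])

```text
time: 42.15
position: [0.5435, -0.0135, 0.0846]
tool_rot: [-0.655, -0.266, 0.264, 0.656]
ft_force: [1.5, 2.2, 1.4]
grip_width: 0.0317
```

Run:
```python
from h import *
plan(.5445,-.0135,.086)
```

```text
t 42.15 pos [ 0.5435 -0.0135  0.0846] yaw 44.01 q6 -1.0 F [1.5 2.2 1.4] M [ 0.36 -0.38  0.09] w 0.0317
PLAN [ 0.07 -0.14 -0.07] [ 0.    -0.     0.002]
```

Turning with low torque. Continue.

carry_out(moves=[[0,0,0.02,0,0,0.15,0],[0,0,0.04,0,0,0.3,0],[0,0,0.06,0,0,0.45,0],[0,0,0.08,0,0,0.6,0],[0,0,0.1,0,0,0.75,0],[0,0,0.11,0,0,0.9,0],[0,0,0.13,0,0,1.05,0],[0,0,0.15,0,0,1.2,0],[0,0,0.17,0,0,1.35,0],[0,0,0.19,0,0,1.5,0],[0,0,0.21,0,0,1.65,0],[0,0,0.23,0,0,1.8,0],[0,0,0.25,0,0,1.95,0],[0,0,0.27,0,0,2.1,0]])

```text
time: 43.55
position: [0.5455, -0.0141, 0.0819]
tool_rot: [-0.555, 0.435, -0.439, 0.557]
ft_force: [4.1, -0.6, -1.1]
grip_width: 0.0317
```

Run:
```python
from h import *
plan(.5445,-.0135,.086)
o,w=snap('wrist','w27')
cv2.imwrite('pics/w27c.png',cv2.resize(w[180:400,220:420,::-1],None,fx=2.7,fy=2.7,interpolation=cv2.INTER_CUBIC))
```

```text
t 43.55 pos [ 0.5455 -0.0141  0.0819] yaw -76.3 q6 1.1 F [ 4.1 -0.6 -1.1] M [ 0.03 -0.68  0.04] w 0.0317
PLAN [-0.08 -0.41 -0.08] [-0.006  0.     0.002]
```

View pics/w27c.png

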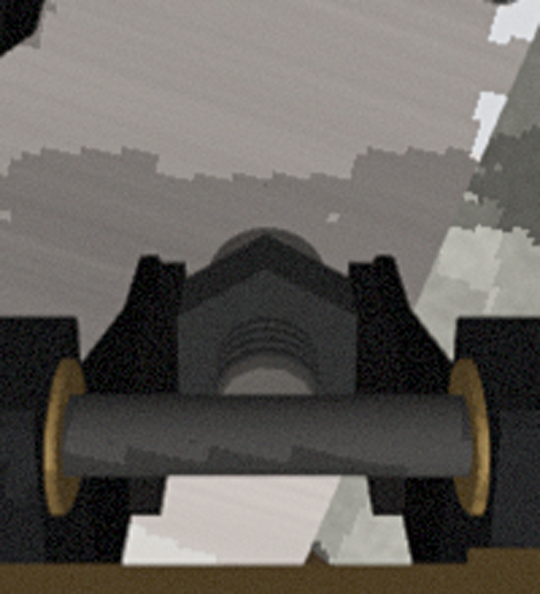

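carry_out(moves=[[0,0,0.02,0,0,0.1,0],[0,0,0.04,0,0,0.2,0],[0,0,0.06,0,0,0.3,0],[0,0,0.07,0,0,0.4,0]])

```text
time: 44.0
position: [0.5456, -0.0146, 0.0814]
tool_rot: [0.458, -0.536, 0.539, -0.461]
ft_force: [4.0, -0.3, -0.3]
grip_width: 0.0317
```

Run:
```python
from h import *
plan(.5445,-.0135,.086)
```

```text
t 44.0 pos [ 0.5456 -0.0146  0.0814] yaw -98.92 q6 1.49 F [ 4.  -0.3 -0.3] M [-0.15 -0.73  0.04] w 0.0317
PLAN [-0.09 -0.46 -0.12] [-0.006  0.     0.   ]
```

Total 3.7 rad; still free. Continue in small steps.

carry_out(moves=[[0,0,0.02,0,0,0.1,0],[0,0,0.03,0,0,0.2,0],[0,0,0.04,0,0,0.3,0]])

```text
time: 44.3
position: [0.5454, -0.0149, 0.0811]
tool_rot: [0.373, -0.598, 0.602, -0.376]
ft_force: [4.4, -3.2, -0.3]
grip_width: 0.032
```

Run:
```python
from h import *
plan(.5445,-.0135,.086)
```

```text
t 44.3 pos [ 0.5454 -0.0149  0.0811] yaw -116.09 q6 1.79 F [ 4.4 -3.2 -0.3] M [-0.35 -0.55  0.1 ] w 0.032
PLAN [-0.09 -0.49 -0.14] [-0.006 -0.    -0.001]
```

carry_out(moves=[[0,0,0.02,0,0,0.1,0],[0,0,0.03,0,0,0.2,0],[0,0,0.04,0,0,0.3,0]])

```text
time: 44.6
position: [0.5453, -0.0152, 0.0807]
tool_rot: [0.279, -0.648, 0.651, -0.282]
ft_force: [3.4, -3.4, 0.1]
grip_width: 0.0318
```

Run:
```python
from h import *
plan(.5445,-.0135,.086)
```

```text
t 44.6 pos [ 0.5453 -0.0152  0.0807] yaw -133.27 q6 2.09 F [ 3.4 -3.4  0.1] M [-0.52 -0.5   0.06] w 0.0318
PLAN [-0.07 -0.53 -0.17] [-0.005 -0.    -0.002]
```

carry_out(moves=[[0,0,0.01,0,0,0.1,0],[0,0,0.02,0,0,0.2,0]])

```text
time: 44.8
position: [0.545, -0.0153, 0.0804]
tool_rot: [0.213, -0.673, 0.675, -0.216]
ft_force: [2.4, -4.5, 0.7]
grip_width: 0.0318
```

Run:
```python
from h import *
plan(.5445,-.0135,.086)
```

```text
t 44.8 pos [ 0.545  -0.0153  0.0804] yaw -144.72 q6 2.29 F [ 2.4 -4.5  0.7] M [-0.6  -0.41  0.09] w 0.0318
PLAN [-0.07 -0.56 -0.18] [-0.005 -0.    -0.003]
```

carry_out(moves=[[0,0,0.01,0,0,0.1,0],[0,0,0.02,0,0,0.2,0]])

```text
time: 45.0
position: [0.5448, -0.0155, 0.0801]
tool_rot: [0.145, -0.691, 0.693, -0.147]
ft_force: [2.6, -4.7, -0.2]
grip_width: 0.0317
```

Run:
```python
from h import *
plan(.5445,-.0135,.086)
```

```text
t 45.0 pos [ 0.5448 -0.0155  0.0801] yaw -156.18 q6 2.49 F [ 2.6 -4.7 -0.2] M [-0.65 -0.37  0.05] w 0.0317
PLAN [-0.05 -0.59 -0.19] [-0.004 -0.    -0.003]
```

carry_out(moves=[[0,0,0.01,0,0,0.1,0],[0,0,0.02,0,0,0.2,0],[0,0,0.03,0,0,0.29,0],[0,0,0.03,0,0,0.29,0]])

```text
time: 45.4
position: [0.5445, -0.0155, 0.0798]
tool_rot: [0.044, -0.705, 0.706, -0.046]
ft_force: [2.6, -5.0, -0.1]
grip_width: 0.0317
```

Run:
```python
from h import *
plan(.5445,-.0135,.086)
```

```text
t 45.4 pos [ 0.5445 -0.0155  0.0798] yaw -172.67 q6 2.78 F [ 2.6 -5.  -0.1] M [-0.7  -0.26 -0.09] w 0.0317
PLAN [-0.03 -0.62 -0.2 ] [-0.003 -0.    -0.003]
```

carry_out(moves=[[0.55,0,0,0,0,0,0],[0.55,0,0,0,0,0,0],[0.55,0,0,0,0,0,0],[0.55,0,0,0,0,-2.094,0],[0.55,0,0,0,0,-2.094,0],[0.55,0,0,0,0,-2.094,0],[0.55,0,0,0,0,-2.094,0],[0.55,0,0,0,0,-2.094,0],[0.55,0,0,0,0,-2.094,0],[0.55,0,0,0,0,-2.094,0],[0.55,0,0,0,0,-2.094,0],[0.55,0,0,0,0,-2.094,0],[0.55,0,0,0,0,-2.094,0],[0.55,0,0,0,0,-2.094,0],[0.55,0,0,0,0,-2.094,0],[0.55,0,0,0,0,-2.094,0],[0.55,0,0,0,0,-2.094,0],[0.55,0,0,0,0,-2.094,0],[0.55,0,0,0,0,-2.094,0],[0.55,0,0,0,0,-2.094,0]])

```text
time: 47.4
position: [0.5426, -0.014, 0.0793]
tool_rot: [0.633, -0.315, 0.315, -0.633]
ft_force: [-0.0, 0.2, -0.3]
grip_width: 0.048
```

Run:
```python
from h import *
plan(.5445,-.0147,.08)
o,w=snap('wrist','w28')
cv2.imwrite('pics/w28c.png',cv2.resize(w[180:400,220:420,::-1],None,fx=2.7,fy=2.7,interpolation=cv2.INTER_CUBIC))
```

```text
t 47.4 pos [ 0.5426 -0.014   0.0793] yaw -52.87 q6 0.69 F [-0.   0.2 -0.3] M [-0.03  0.05  0.06] w 0.048
PLAN [ 0.17 -0.07  0.11] [ 0.  0. -0.]
```

View pics/w28c.png

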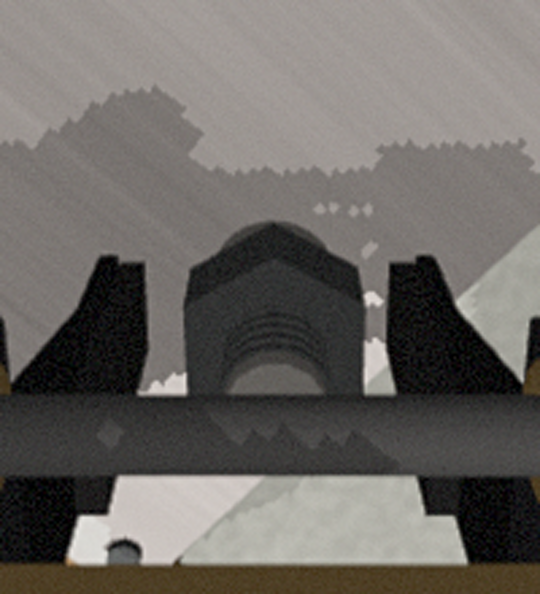

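carry_out(moves=[[0.55,0.17,-0.05,0.1,0,0,0],[0,0.17,-0.05,0.1,0,0,0],[0,0.17,-0.05,0.1,0,0,0],[0,0.17,-0.05,0.1,0,0,0],[0,0.17,-0.05,0.1,0,0,0],[0,0.17,-0.05,0.1,0,0.1,0]])

```text
time: 48.05
position: [0.5443, -0.0146, 0.0797]
tool_rot: [-0.617, 0.347, -0.346, 0.617]
ft_force: [0.2, 2.5, -1.2]
grip_width: 0.0318
```

Run:
```python
from h import *
plan(.5445,-.0147,.08)
```

```text
t 48.05 pos [ 0.5443 -0.0146  0.0797] yaw -58.64 q6 0.79 F [ 0.2  2.5 -1.2] M [ 0.19 -0.03  0.02] w 0.0318
PLAN [ 0.03 -0.03  0.01] [ 0.     0.    -0.001]
```

carry_out(moves=[[0,0,0.01,0,0,0.1,0],[0,0,0.01,0,0,0.1,0]])

```text
time: 48.25
position: [0.5442, -0.0145, 0.0796]
tool_rot: [0.599, -0.376, 0.375, -0.599]
ft_force: [-0.5, 1.4, -0.3]
grip_width: 0.0316
```

Run:
```python
from h import *
plan(.5445,-.0147,.08)
```

```text
t 48.25 pos [ 0.5442 -0.0145  0.0796] yaw -64.18 q6 0.89 F [-0.5  1.4 -0.3] M [0.29 0.06 0.14] w 0.0316
PLAN [ 0.03 -0.04  0.02] [ 0.001  0.    -0.001]
```

carry_out(moves=[[0,0,0,0,0,0.1,0],[0,0,0,0,0,0.1,0]])

```text
time: 48.45
position: [0.5434, -0.0148, 0.0796]
tool_rot: [0.581, -0.404, 0.403, -0.58]
ft_force: [-2.1, -0.8, 1.5]
grip_width: 0.0325
```

Run:
```python
from h import *
plan(.5445,-.0147,.08)
```

```text
t 48.45 pos [ 0.5434 -0.0148  0.0796] yaw -69.65 q6 0.98 F [-2.1 -0.8  1.5] M [0.08 0.39 0.72] w 0.0325
PLAN [ 0.03 -0.04  0.11] [ 0.003  0.    -0.   ]
```

carry_out(moves=[[0.55,0,0,0,0,0,0],[0.55,0,0,0,0,0,0],[0.55,0,0,0,0,0,0],[0.55,0,-2,0,0,0,0],[0.55,0,-6,0,0,0,0],[0.55,0,-10,0,0,0,0],[0.55,0,-11,0,0,0,0],[0.55,0,-11,0,0,0,0]])

```text
time: 49.25
position: [0.5461, -0.0153, 0.1917]
tool_rot: [-0.579, 0.404, -0.407, 0.58]
ft_force: [-0.8, 0.3, -0.5]
grip_width: 0.0479
```

Run:
```python
from h import *
plan(.5663,.2190,.19,145)
o,w=snap('wrist','w29')
cv2.imwrite('pics/w29c.png',cv2.resize(w[150:350,220:420,::-1],None,fx=3,fy=3,interpolation=cv2.INTER_CUBIC))
```

```text
t 49.25 pos [ 0.5461 -0.0153  0.1917] yaw -69.96 q6 0.99 F [-0.8  0.3 -0.5] M [ 0.01  0.01 -0.02] w 0.0479
PLAN [-21.32   0.16   9.93] [-0.005  2.531 -0.005]
```

View pics/w29c.png

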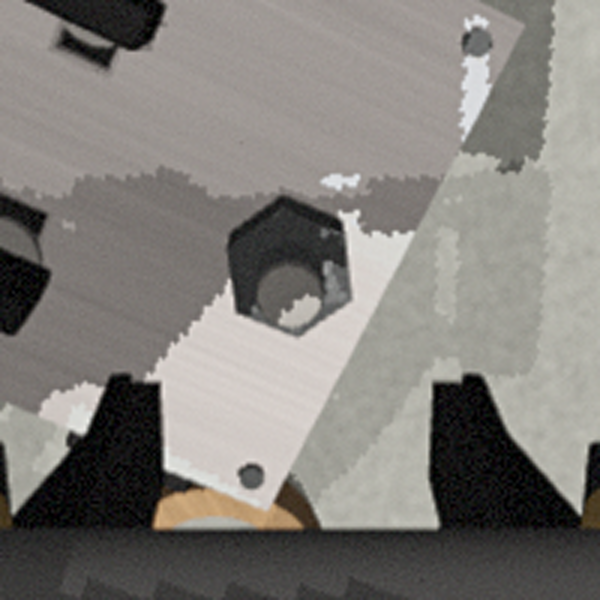

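carry_out(moves=[[0.55,-21.3,0,9.9,0,-2.6,0],[0.55,-21.3,0,9.9,0,-2.6,0],[0.55,-21.3,0,9.9,0,-2.6,0],[0.55,-21.3,0,9.9,0,-2.6,0],[0.55,-21.3,0,9.9,0,-2.6,0],[0.55,-21.3,0,9.9,0,-2.6,0],[0.55,-21.3,0,9.9,0,-2.6,0],[0.55,-21.3,0,9.9,0,-2.6,0],[0.55,-21.3,0,9.9,0,-2.6,0],[0.55,-21.3,0,9.9,0,-2.6,0],[0.55,-21.3,0,9.9,0,-2.6,0],[0.55,-21.3,0,9.9,0,-2.6,0],[0.55,-21.3,0,9.9,0,-2.6,0],[0.55,-21.3,0,9.9,0,-2.6,0],[0.55,-21.3,0,9.9,0,-2.6,0],[0.55,-21.3,0,9.9,0,-2.6,0],[0.55,-21.3,0,9.9,0,-2.6,0],[0.55,-21.3,0,9.9,0,-2.6,0],[0.55,-21.3,0,9.9,0,-2.6,0]])

```text
time: 51.2
position: [0.5633, 0.2188, 0.1872]
tool_rot: [-0.545, -0.448, 0.451, 0.546]
ft_force: [-0.2, -0.4, -0.6]
grip_width: 0.0478
```

Run:
```python
from h import *
plan(.5663,.2190,.19,145)
```

```text
t 51.2 pos [0.5633 0.2188 0.1872] yaw 79.0 q6 -1.19 F [-0.2 -0.4 -0.6] M [ 0.05 -0.15  0.  ] w 0.0478
PLAN [ 0.08 -0.28 -0.29] [-5.000e-03 -1.152e+00  1.000e-03]
```

carry_out(moves=[[0.55,0.1,-0.3,-0.3,0,-1.15,0],[0.55,0.1,-0.3,-0.3,0,-1.15,0],[0.55,0.1,-0.3,-0.3,0,-1.15,0],[0.55,0.1,-0.3,-0.3,0,-1.15,0],[0.55,0.1,-0.3,-0.3,0,-1.15,0],[0.55,0.1,-0.3,-0.3,0,-1.15,0],[0.55,0.1,-0.3,-0.3,0,-1.15,0],[0.55,0.1,-0.3,-0.3,0,-1.15,0],[0.55,0.1,-0.3,-0.3,0,-1.15,0],[0.55,0.1,-0.3,-0.3,0,-1.15,0],[0.55,0.1,-0.3,-0.3,0,-1.15,0]])

```text
time: 52.3
position: [0.5674, 0.2194, 0.1921]
tool_rot: [-0.213, -0.674, 0.674, 0.214]
ft_force: [0.4, -0.3, 0.1]
grip_width: 0.0478
```

Run:
```python
from h import *
plan(.5663,.2190,.15)
o,w=snap('wrist','w30')
cv2.imwrite('pics/w30c.png',cv2.resize(w[150:350,220:420,::-1],None,fx=3,fy=3,interpolation=cv2.INTER_CUBIC))
```

```text
t 52.3 pos [0.5674 0.2194 0.1921] yaw 144.79 q6 -2.34 F [ 0.4 -0.3  0.1] M [ 0.09 -0.07 -0.01] w 0.0478
PLAN [0.06 4.21 0.1 ] [-0.001  0.     0.001]
```

View pics/w30c.png

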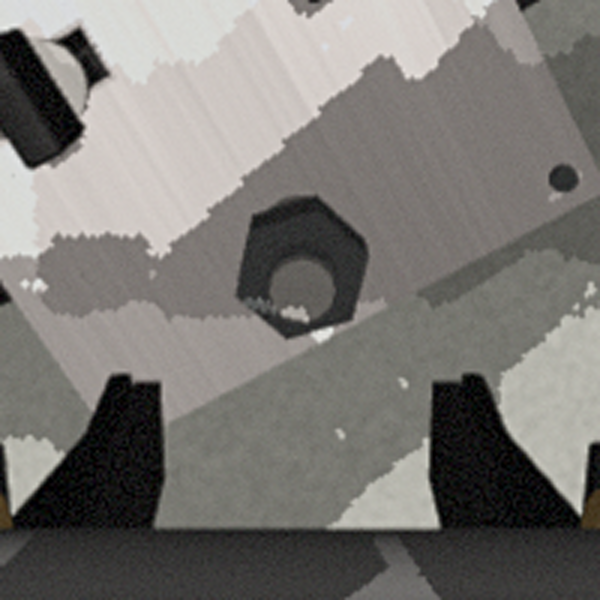

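Run:
```python
from h import *
o=robot.get_obs()
hexa(o,[(252,224),(316,208),(367,256),(352,320),(289,338),(238,294)],.080)
print('post',rel(o,onplane('wrist',[[220+302/3,150+285/3]],.092,o)[0]))
```

```text
centre tool x,z mm [2. 0.] R [18.9 18.2 17.6 18.5 18.4 17.8] corner [-133.7  -79.1  -16.4   44.3  101.1  161.9] flat normal ry deg 13.0 -47.0
post [  1.9 100.3   1.2]
```

carry_out(moves=[[0.55,0.2,1,0.05,0,0.229,0],[0.55,0.2,3,0.05,0,0.229,0],[0.55,0.2,4.3,0.05,0,0.229,0],[0.55,0.2,4.3,0.05,0,0.229,0],[0.55,0.2,4.3,0.05,0,0.229,0],[0.55,0.2,4.3,0.05,0,0.229,0]])

```text
time: 52.95
position: [0.5665, 0.2204, 0.1505]
tool_rot: [0.289, 0.646, -0.645, -0.288]
ft_force: [0.5, -0.5, -0.1]
grip_width: 0.0477
```

Run:
```python
from h import *
plan(.5663,.2190,.087)
o,w=snap('wrist','w31')
cv2.imwrite('pics/w31c.png',cv2.resize(w[180:360,220:420,::-1],None,fx=3,fy=3,interpolation=cv2.INTER_CUBIC))
```

```text
t 52.95 pos [0.5665 0.2204 0.1505] yaw 131.81 q6 -2.11 F [ 0.5 -0.5 -0.1] M [ 0.09 -0.09  0.02] w 0.0477
PLAN [-0.09  6.35  0.11] [ 0.001  0.    -0.001]
```

View pics/w31c.png

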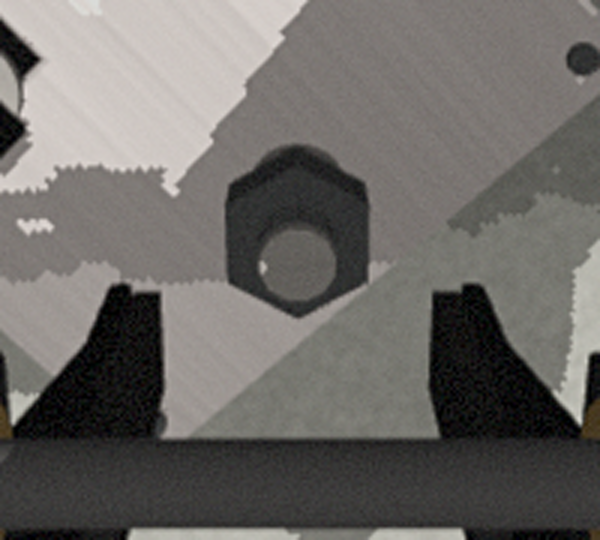

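carry_out(moves=[[0.55,0.05,1,0.12,0,0,0],[0.55,0.05,3,0.12,0,0,0],[0.55,0.05,5,0.12,0,0,0],[0.55,0.05,6.3,0.12,0,0,0],[0.55,0.05,6.3,0.12,0,0,0],[0.55,0.05,6.3,0.12,0,0,0],[0.55,0.05,6.3,0.12,0,0,0]])

```text
time: 53.7
position: [0.5653, 0.22, 0.0876]
tool_rot: [0.289, 0.646, -0.645, -0.288]
ft_force: [0.6, -1.0, -0.4]
grip_width: 0.0479
```

Run:
```python
from h import *
plan(.5663,.2190,.086)
o,w=snap('wrist','w32')
cv2.imwrite('pics/w32c.png',cv2.resize(w[180:400,220:420,::-1],None,fx=2.7,fy=2.7,interpolation=cv2.INTER_CUBIC))
print(proj('wrist',[o['position']+[0,0,.092-o['position'][2]]],o))
```

```text
t 53.7 pos [0.5653 0.22   0.0876] yaw 131.78 q6 -2.11 F [ 0.6 -1.  -0.4] M [ 0.15 -0.    0.02] w 0.0479
PLAN [-0.14  0.16 -0.01] [ 0.002  0.    -0.001]
[[318.12253068 323.81990143]]
```

View pics/w32c.png

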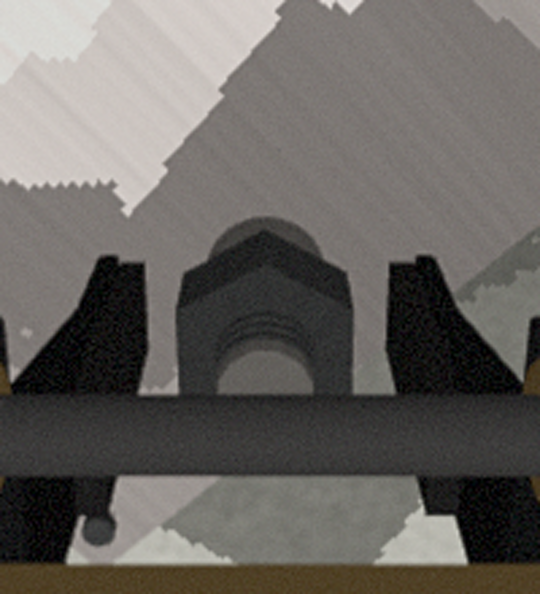

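Well centred. Close on the nut and begin turning.

carry_out(moves=[[0,0,0.1,0,0,0,0],[0,0,0.1,0,0,0,0],[0,0,0.1,0,0,0,0],[0,0,0.1,0,0,0,0],[0,0,0.1,0,0,0,0],[0,0,0.12,0,0,0.15,0],[0,0,0.14,0,0,0.3,0],[0,0,0.16,0,0,0.45,0],[0,0,0.18,0,0,0.6,0],[0,0,0.2,0,0,0.75,0],[0,0,0.22,0,0,0.9,0],[0,0,0.24,0,0,1.05,0],[0,0,0.25,0,0,1.2,0]])

```text
time: 55.05
position: [0.5649, 0.2213, 0.0846]
tool_rot: [-0.604, -0.368, 0.367, 0.605]
ft_force: [2.1, 3.9, 0.7]
grip_width: 0.0318
```

Run:
```python
from h import *
plan(.5663,.2190,.086)
```

```text
t 55.05 pos [0.5649 0.2213 0.0846] yaw 62.63 q6 -0.91 F [2.1 3.9 0.7] M [ 0.69 -0.25  0.13] w 0.0318
PLAN [-0.14 -0.14 -0.23] [ 0.    -0.     0.003]
```

carry_out(moves=[[0,0,0.02,0,0,0.15,0],[0,0,0.04,0,0,0.3,0],[0,0,0.06,0,0,0.45,0],[0,0,0.08,0,0,0.6,0],[0,0,0.1,0,0,0.75,0],[0,0,0.11,0,0,0.9,0],[0,0,0.13,0,0,1.05,0],[0,0,0.15,0,0,1.2,0],[0,0,0.17,0,0,1.35,0],[0,0,0.19,0,0,1.5,0],[0,0,0.21,0,0,1.65,0],[0,0,0.23,0,0,1.8,0],[0,0,0.25,0,0,1.95,0],[0,0,0.27,0,0,2.1,0]])

```text
time: 56.45
position: [0.5679, 0.2214, 0.082]
tool_rot: [-0.617, 0.339, -0.343, 0.622]
ft_force: [5.7, 3.0, -2.5]
grip_width: 0.0316
```

Run:
```python
from h import *
plan(.5663,.2190,.086)
```

```text
t 56.45 pos [0.5679 0.2214 0.082 ] yaw -57.68 q6 1.19 F [ 5.7  3.  -2.5] M [ 0.41 -0.93  0.04] w 0.0316
PLAN [ 0.12 -0.4  -0.26] [-0.008  0.     0.002]
```

carry_out(moves=[[0,0,0.02,0,0,0.1,0],[0,0,0.03,0,0,0.2,0],[0,0,0.04,0,0,0.3,0]])

```text
time: 56.75
position: [0.5681, 0.221, 0.0817]
tool_rot: [-0.56, 0.427, -0.431, 0.564]
ft_force: [6.1, 1.9, -3.1]
grip_width: 0.0315
```

Run:
```python
from h import *
plan(.5663,.2190,.086)
```

```text
t 56.75 pos [0.5681 0.221  0.0817] yaw -74.74 q6 1.49 F [ 6.1  1.9 -3.1] M [ 0.19 -0.89  0.01] w 0.0315
PLAN [ 0.15 -0.44 -0.22] [-0.008 -0.    -0.   ]
```

carry_out(moves=[[0,0,0.01,0,0,0.1,0],[0,0,0.03,0,0,0.2,0]])

```text
time: 56.95
position: [0.5681, 0.2207, 0.0814]
tool_rot: [-0.514, 0.481, -0.485, 0.519]
ft_force: [5.7, 0.9, -2.8]
grip_width: 0.0317
```

Run:
```python
from h import *
plan(.5663,.2190,.086)
```

```text
t 56.95 pos [0.5681 0.2207 0.0814] yaw -86.19 q6 1.69 F [ 5.7  0.9 -2.8] M [ 0.03 -0.81  0.08] w 0.0317
PLAN [ 0.15 -0.47 -0.19] [-0.008 -0.    -0.001]
```

carry_out(moves=[[0,0,0.01,0,0,0.1,0],[0,0,0.03,0,0,0.2,0]])

```text
time: 57.15
position: [0.5681, 0.2203, 0.0811]
tool_rot: [0.463, -0.531, 0.534, -0.468]
ft_force: [6.0, -0.6, -1.6]
grip_width: 0.0318
```

Run:
```python
from h import *
plan(.5663,.2190,.086)
```

```text
t 57.15 pos [0.5681 0.2203 0.0811] yaw -97.63 q6 1.89 F [ 6.  -0.6 -1.6] M [-0.16 -0.81  0.01] w 0.0318
PLAN [ 0.15 -0.49 -0.16] [-0.008 -0.    -0.002]
```

carry_out(moves=[[0,0,0.01,0,0,0.1,0],[0,0,0.03,0,0,0.2,0]])

```text
time: 57.35
position: [0.568, 0.22, 0.0808]
tool_rot: [0.408, -0.575, 0.577, -0.413]
ft_force: [5.1, -1.1, -0.2]
grip_width: 0.0315
```

Run:
```python
from h import *
plan(.5663,.2190,.086)
```

```text
t 57.35 pos [0.568  0.22   0.0808] yaw -109.09 q6 2.09 F [ 5.1 -1.1 -0.2] M [-0.27 -0.82  0.05] w 0.0315
PLAN [ 0.15 -0.52 -0.13] [-0.007 -0.    -0.003]
```

carry_out(moves=[[0,0,0.01,0,0,0.1,0],[0,0,0.03,0,0,0.2,0]])

```text
time: 57.55
position: [0.5679, 0.2197, 0.0805]
tool_rot: [0.348, -0.613, 0.615, -0.353]
ft_force: [4.2, -2.7, -0.5]
grip_width: 0.0317
```

Run:
```python
from h import *
plan(.5663,.2190,.086)
```

```text
t 57.55 pos [0.5679 0.2197 0.0805] yaw -120.53 q6 2.29 F [ 4.2 -2.7 -0.5] M [-0.4  -0.72  0.1 ] w 0.0317
PLAN [ 0.14 -0.55 -0.1 ] [-0.006 -0.    -0.004]
```

carry_out(moves=[[0,0,0.01,0,0,0.1,0],[0,0,0.03,0,0,0.2,0]])

```text
time: 57.75
position: [0.5667, 0.2203, 0.0803]
tool_rot: [0.287, -0.645, 0.646, -0.29]
ft_force: [1.6, 3.6, 2.4]
grip_width: 0.0328
```

Run:
```python
from h import *
plan(.5663,.2190,.086)
```

```text
t 57.75 pos [0.5667 0.2203 0.0803] yaw -131.85 q6 2.49 F [1.6 3.6 2.4] M [ 0.48 -0.19  0.87] w 0.0328
PLAN [ 0.12 -0.57  0.05] [-0.003 -0.    -0.004]
```

carry_out(moves=[[0.55,0,0,0,0,0,0],[0.55,0,0,0,0,0,0],[0.55,0,0,0,0,0,0],[0.55,0,-2,0,0,0,0],[0.55,0,-6,0,0,0,0],[0.55,0,-11,0,0,0,0],[0.55,0,-11,0,0,0,0],[0.55,0,-11,0,0,0,0]])

```text
time: 58.55
position: [0.5648, 0.2199, 0.1909]
tool_rot: [0.288, -0.645, 0.645, -0.29]
ft_force: [-0.4, 0.2, 1.1]
grip_width: 0.0482
```

Run:
```python
from h import *
plan(.45,-.25,.3,-90)
o,w=snap('wrist','w33')
cv2.imwrite('pics/w33c.png',cv2.resize(w[150:350,220:420,::-1],None,fx=3,fy=3,interpolation=cv2.INTER_CUBIC))
```

```text
t 58.55 pos [0.5648 0.2199 0.1909] yaw -131.75 q6 2.49 F [-0.4  0.2  1.1] M [ 0.09  0.08 -0.  ] w 0.0482
PLAN [ 42.68 -10.96  22.74] [-0.002 -0.729 -0.001]
```

View pics/w33c.png

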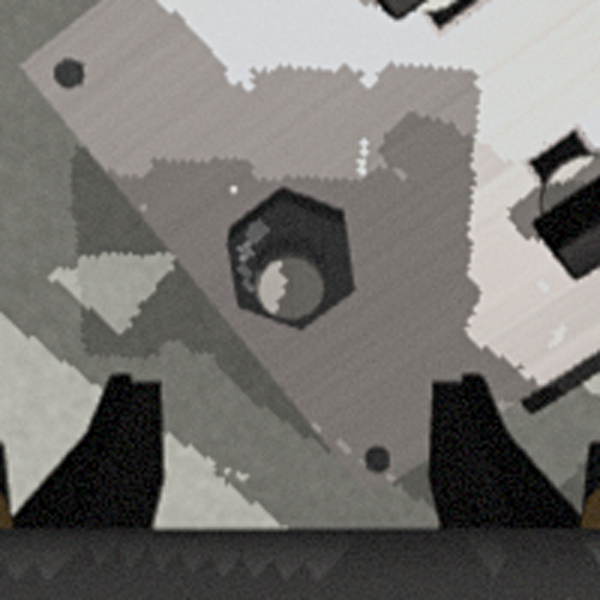

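carry_out(moves=[[0.55,0,-5,0,0,0,0],[0.55,42,-11,22,0,-0.7,0],[0.55,42,-11,22,0,-0.7,0],[0.55,42,-11,22,0,-0.7,0],[0.55,42,-11,22,0,-0.7,0],[0.55,42,-11,22,0,-0.7,0],[0.55,42,-11,22,0,-0.7,0],[0.55,42,-11,22,0,-0.7,0],[0.55,42,-11,22,0,-0.7,0],[0.55,42,-11,22,0,-0.7,0],[0.55,42,-11,22,0,-0.7,0],[0.55,42,-11,22,0,-0.7,0],[0.55,42,-11,22,0,-0.7,0],[0.55,42,-11,22,0,-0.7,0]])

```text
time: 60.0
position: [0.4481, -0.2383, 0.2981]
tool_rot: [-0.493, 0.509, -0.506, 0.493]
ft_force: [0.7, -0.3, 0.4]
grip_width: 0.0482
```

Run:
```python
from h import *
plan(.17,-.55,.3)
o,w=snap('side','s34');o,t=snap('top','t34')
```

```text
t 60.0 pos [ 0.4481 -0.2383  0.2981] yaw -91.63 q6 0.89 F [ 0.7 -0.3  0.4] M [ 0.02 -0.08 -0.01] w 0.0482
PLAN [ 31.95  -0.21 -26.91] [ 0.003  0.    -0.003]
```

View pics/s34.png

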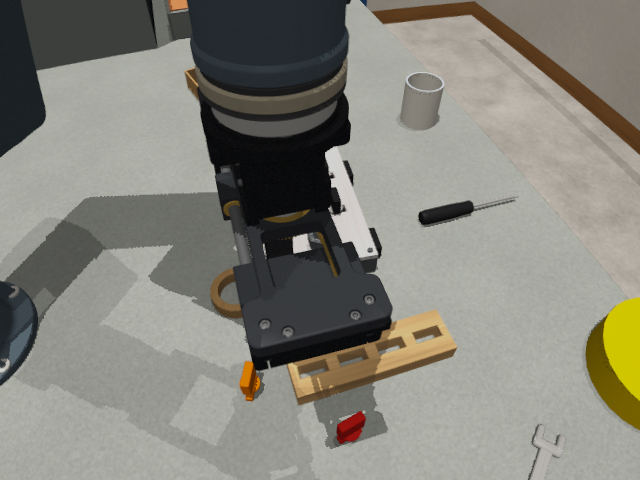

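Blocked view; move to near the start position.

carry_out(moves=[[0.55,32,0,-26.9,0,0,0],[0.55,32,0,-26.9,0,0,0],[0.55,32,0,-26.9,0,0,0],[0.55,32,0,-26.9,0,0,0],[0.55,32,0,-26.9,0,0,0],[0.55,32,0,-26.9,0,0,0],[0.55,32,0,-26.9,0,0,0],[0.55,32,0,-26.9,0,0,0],[0.55,32,0,-26.9,0,0,0],[0.55,32,0,-26.9,0,0,0],[0.55,32,0,-26.9,0,0,0],[0.55,32,0,-26.9,0,0,0],[0.55,32,0,-26.9,0,0,0]])

```text
time: 61.4
position: [0.1722, -0.5504, 0.2998]
tool_rot: [-0.493, 0.507, -0.506, 0.494]
ft_force: [0.0, 0.0, 0.0]
grip_width: 0.0479
```

Run:
```python
from h import *
plan(.17,-.55,.3)
o,w=snap('side','s35');o,t=snap('top','t35')
a=cv2.resize(w[115:290,235:390,::-1],None,fx=3.3,fy=3.3,interpolation=cv2.INTER_CUBIC)
cv2.imwrite('pics/s35c.png',a)
cv2.imwrite('pics/t35c.png',cv2.resize(t[140:295,145:365,::-1],None,fx=3.5,fy=3.5,interpolation=cv2.INTER_CUBIC))
```

```text
t 61.4 pos [ 0.1722 -0.5504  0.2998] yaw -91.52 q6 0.14 F [0. 0. 0.] M [ 0.02  0.01 -0.  ] w 0.0479
PLAN [-0.03 -0.02 -0.22] [-0.    -0.    -0.001]
```

View pics/s35c.png

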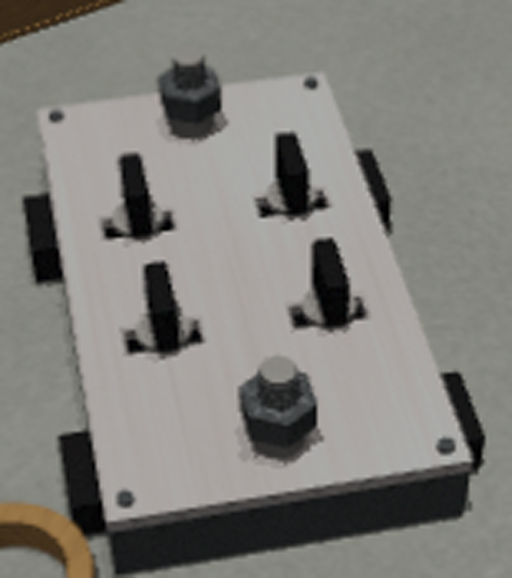

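View pics/t35c.png

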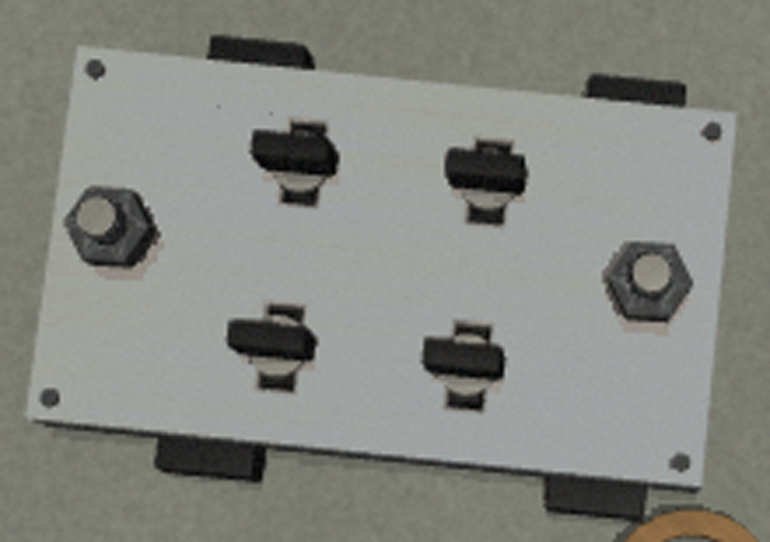

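Run:
```python
from rig import robot
print(robot.hand_in())
```

```text
the job is handed in; nothing more can be done
None
```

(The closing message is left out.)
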